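Refit the filter cover on the bench fume unit

TASK

Put the loose cover back on the fume-filter unit: with the cover tilted, hook its tongue into the slot under the front rim of the filter bay, then pivot it down and press the rear edge until it snaps flat past the two spring catches. Then turn the turnbutton square across the cover's rear edge to secure it, let go, and leave the vase, the tape roll and the bowl where they stand.

Things in the scene. Friction and masses are not known exactly. Their poses are not given: they have to be found in the camera images.
- unit: Fume-filter unit, a low grey box fixed to the bench, 250 (x) x 180 x 72 mm; origin: centre of its underside, z up, x from its front to its rear. Its top has a filter bay: x -85 to +43.5 mm, 124 mm wide about y = 0; white pleats inside, tops at z = 55 mm. A raised front rim (x -125 to -85 mm, top z = 78 mm) overhangs the slot. The flat deck behind the bay (z = 72 mm) bears catches and turnbutton.
- slot (a point): Middle of the lower rear edge of the overhanging front rim (unit x = -85, y = 0, z = 70.5 mm); axes as the unit's. The slot runs forward (-x) under the rim from here: 13 mm deep, as wide as the bay, hollow down to z = 45 mm.
- seat (a point): Where the cover's origin lies when seated (unit x = -20.25, y = 0, z = 64 mm); axes as the unit's, which the seated cover's axes match. The cover rests on ledges 8 mm wide along the bay's two long sides, tops at z = 64 mm; it has about 1.25 mm of play either way in x and 3 mm in y, and its top is then flush with the deck.
- catch_l_tip (a point): Nose tip of the steel spring catch at unit y = +48 mm: at rest 5 mm forward of the bay's rear wall and 2 mm above the deck (unit x = 38.5, z = 74 mm). Each catch is 10 mm wide, top at z = 85 mm. Its sloped nose yields rearward up to 8 mm (2.1 N at rest, 5.6 N at 5 mm) and snaps back over the cover's rear edge; pushing the edge past both takes about 5 to 12 N.
- catch_r_tip (a point): Nose tip of the other, equal spring catch, at unit y = -48 mm. If let go when hooked, the cover rests tilted about 0.1 rad, its rear edge on both noses, until it is pressed down.
- cover: Loose grey plastic cover, about 160 g: plate 125 (x) x 118 (y) x 8 mm; origin: centre of the plate's underside, z up. At its front (-x) a thinner tongue, 90 mm wide, 4 mm thick, level with the underside, stands out 14 mm (to x = -76.5 mm). A grip rib 14 mm thick (x), 60 mm long (y), stands 26 mm tall on the middle of its top (z 8 to 34 mm). Starts flat on the bench, right way up.
- tongue (a point): Tip of the cover's tongue, middle of its width and thickness (cover x = -76.5, y = 0, z = 2 mm); axes as the cover's.
- rear_edge (a point): Middle of the cover's top rear edge (cover x = 62.5, y = 0, z = 8 mm); axes as the cover's.
- turnbutton (a joint): Angle of the turnbutton about the vertical, rad, counterclockwise from above positive, range -1.62 to 1.62. 0: its bar lies along the unit's y, clear of the bay; it starts within 0.2 of that. +1.57 or -1.57: square across the cover's rear edge (either way round will do). It stays where it is left; it turns with about 0.04 N m.
- turnbutton_top (a point): Top of the turnbutton on its pivot axis (unit x = 59.5, y = 0, z = 94 mm); its y axis runs along the bar. The bar is black plastic, 52 mm long, 12 mm wide, 20 mm tall, centred on the pivot; its underside is 2 mm above the deck.
- vase: Small brown two-handled vase, 118 mm tall, 84 mm over the handles (handles along its y), standing on a fixed black slab 6 mm thick; origin: centre of its foot. Bystander.
- tape: Roll of blue-grey tape lying flat, 100 mm across, 24 mm high; origin: centre of its underside. Bystander.
- bowl: White bowl, 90 mm across, 50 mm high; origin: centre of its foot. Bystander.
Mind the look-alikes: they are no part of the job. What is shaped like the cover but brown or yellow is not meant.

How it is judged:
By the outcome, as a careful person would: the job done as asked, in the order asked, and still so for the second after the job is handed in, with the robot touching nothing.
It also fails if it takes over 59 s, if anything falls off the work surface, if the arm or the gripper's body presses on something with over 40 N, if the wrist force passes 120 N, or if a joint passes its speed limit or range.

ROBOT

A 6-joint arm with a two-finger parallel gripper is mounted at the origin on the work surface. World frame = base frame: x ahead of the robot, y to its left, z up, the work surface at z = 0. Lengths are in m, angles in rad, forces in N, time in s.
With the tool pointing down it reaches from about 0.35 to 0.975 m from the base axis. Payload 4.9 kg.
Tool frame: the origin (TCP) lies at the centre of the arm's flange, where the gripper is bolted on; the fingertips stand 173 mm ahead of it and the grasp point (between the pads) lies 155 mm ahead of it (ctrl.finger_overhang is the distance from the TCP to the fingertips, in m); z points along the fingers, y is the direction in which the jaws open and shut (so a half turn about z gives the same grasp; the last joint's range is limited). The gripper opens to 85 mm and grips with 20 to 120 N. Pads are 22 mm wide; open, the fingers measure 114 mm over their backs; the gripper's body (76 mm by 85 mm) begins 54 mm behind the grasp point. The pads swing forward as they close: fully open they stand 13 mm farther back than shut.
Start: joints at [1.199, 0.053, 1.613, -0, 1.476, -0.119], TCP at [0.156, 0.605, 0.405] pointing down, gripper open.
Joint ranges: [-3.01, 3.01], [-1.01, 2.22], [0.06, 2.58], [-1.02, 4.17], [0.09, 2.62], [-3.14, 3.14]. Speed limits (rad/s): [2.57, 2.57, 3.14, 3.14, 3.14, 3.14].

INTERFACE

Orientations are given as a rotation vector (axis times angle).
In Python, from station import ctrl, eyes, spotter gives the robot as it stands.
- The arm moves only by the shell command python3 -m crank 'ROWS' [FORCE]. ROWS is JSON, a list of rows, each a list of 7 numbers: the turn, a rotation vector about the tool's x, y, z in rad, then the shift along the tool's x, y, z in mm, then the closure, from -1 (fully open) to 1 (shut). A call has 1 to 8 rows; each row shifts and turns the pose as measured when the row begins, along the tool's axes as they then stand; what a row does not reach is not made up. A row lasts 1/12 s, in which the tool goes at most 41.7 mm and 7.16 degrees, less where a joint would pass 70% of its speed; a pose out of reach is approached as far as the arm can. A call is refused whole if a number of a shift passes 41.7 or a number of a turn 0.125, either way. A call with a gripper value outside its range is refused whole. The fingers move at their own pace and stop on an object; FORCE is the grip in N (left out, the last holds). Time passes only in rows, so rows that do not move let the fingers close. It gives the time, the measured TCP pose, the force and the opening at its end, in the units of the state.
- ctrl.get_obs(): the state, without advancing time (a new reading comes with each control period).
- eyes.get_image(name): name is "side" or "top"; returns a dict with "image" (420x560x3 uint8, red, green, blue), "vertical_fov" (degrees; the focal length in pixels is half the picture's height over the tangent of half this angle, whatever the lens; pixels are square), "cx", "cy" (the principal point, pixels), "rvec" (rotation vector, rad) and "tvec" (3), from world to camera coordinates, as OpenCV has them. Camera axes: x right, y down, z forward; pixel columns grow to the right and rows downward; lengths in m; the calibration is good to about 2 mm. A picture is of the moment at which its call begins. There is no depth.
- ctrl.finish_job(): hands the job in, once; it reports no verdict.
Trained networks look in a picture, given as the dict that the camera call returned (one of the last four; its "shot" number tells which), for a name from the list of things; names that differ only in an ending like _2 or _b are one class to them, and where a whole thing is asked for, a point or a joint stands for the part that bears it (a point fixed in the world has none). Each returns a list of dicts, best first, with "confidence" (0 to 1); they miss things now and then, are a little off and sometimes report something else, mostly with a low value. They report only what shows in the picture. A call takes as long as a camera call. They do not tell look-alikes from the thing itself.
- spotter.look_for(query, picture): "centre" ([x, y, z] in m, in world coordinates, good to about 4 mm: the middle of the surface that is visible of it).
- spotter.outline_of(query, picture): "region" (420x560 bool, what is visible of it).
- spotter.mark_of(query, picture): "centre" ([x, y, z] in m, in world coordinates, good to about 4 mm: a listed point, or the origin of a listed thing).
The state is a dict: "t": time; "q": joint angles; "dq": joint speeds; "effort": joint torques, N m; "tool_pos": TCP position; "tool_rot": TCP orientation; "contact_force": force on the tool from outside, world axes, zero at the start; "wrist_torque": the same for the moment, N m; "opening": finger opening in m.
Only numpy, scipy, OpenCV 4.12 (cv2) and the standard library are available. Lean on these libraries where they do the work, as an engineer would, in place of code of your own. Each camera call takes 0.05 s, during which the arm holds its last target.

## Working session

There is one attempt and no reset: what is moved stays moved. The work goes in short steps, Python scripts to look and compute and a shell command to move; the robot and the scene stay as the last step left them, time stands still between calls to the robot, and variables do not carry over. Pictures are saved under pics/ and viewed, and the job is handed in when it is done.

```bash
ls -la; mkdir -p pics; python3 - <<'E'
from station import ctrl, eyes, spotter
import cv2,numpy as np
print(ctrl.get_obs())
for n in ("top","side"):
    p=eyes.get_image(n); cv2.imwrite(f"pics/{n}0.png",p["image"][:,:,::-1])
    print(n,p["vertical_fov"],p["cx"],p["cy"],p["rvec"],p["tvec"])
    for q in ["unit","cover","slot","seat","catch_l_tip","catch_r_tip","tongue","rear_edge","turnbutton_top","turnbutton","vase","tape","bowl"]:
        try:
            print(q,[(np.round(d["centre"],3).tolist(),round(d["confidence"],2)) for d in spotter.mark_of(q,p)])
        except Exception as e: print(q,e)
E
```

```text
total 12
drwxr-xr-x  3 agent agent 4096 Dec  7 15:52 .
drwxr-xr-x 23 root  root  4096 Dec  7 15:52 ..
drwxr-xr-x  2 agent agent 4096 Dec  7 15:52 pics
{'t': 0.0, 'q': array([ 1.19900275e+00,  5.33666967e-02,  1.61428308e+00, -4.16909260e-05,
        1.47598308e+00, -1.19021108e-01]), 'dq': array([-0.00149847,  0.00029104,  0.00175739,  0.0002674 ,  0.00017559,
        0.00031628]), 'effort': array([-6.19129441e-04, -3.93701613e+01, -3.70162153e+01, -2.19656081e-04,
        7.19216492e-03,  1.73900003e-05]), 'tool_pos': array([0.15622625, 0.60488817, 0.40346307]), 'tool_rot': array([-0.39593404, -3.11608242,  0.00312411]), 'contact_force': array([ 0.93318998, -0.14617146, -0.26753313]), 'wrist_torque': array([-0.03352197, -0.04562533,  0.00190711]), 'opening': 0.085632591941592}
top 44.03087072595862 281.47253372269006 214.9150382989894 [ 2.1775329  -2.16760115  0.14835896] [-0.01907252  0.60049529  1.39645835]
unit [([0.582, -0.177, 0.072], 0.67), ([0.538, -0.134, -0.0], 0.56), ([0.538, -0.429, -0.0], 0.55)]
cover [([0.749, 0.169, 0.0], 0.92), ([0.343, 0.278, -0.004], 0.83), ([0.533,
[... 1138 characters left out ...]
072], 0.49)]
catch_r_tip [([0.576, -0.18, 0.076], 0.55)]
tongue [([0.467, 0.191, 0.003], 0.87), ([0.517, -0.134, 0.062], 0.75), ([0.726, 0.097, 0.001], 0.68), ([0.268, 0.302, 0.0], 0.64)]
rear_edge [([0.773, 0.23, 0.009], 0.87), ([0.404, 0.264, 0.007], 0.76), ([0.578, -0.18, 0.075], 0.66), ([0.589, 0.128, 0.01], 0.58)]
turnbutton_top [([0.599, -0.126, 0.093], 0.59), ([0.803, -0.027, -0.002], 0.28), ([0.615, 0.475, 0.005], 0.23)]
turnbutton it knows: bowl, catch_l_tip, catch_r_tip, cover, rear_edge, seat, slot, tape, tongue, turnbutton_top, unit, vase
vase [([0.613, 0.475, 0.004], 0.96)]
tape [([0.805, -0.026, -0.006], 0.82)]
bowl [([0.532, -0.436, 0.002], 0.87), ([0.539, 0.158, -0.0], 0.72)]
```

View pics/top0.png

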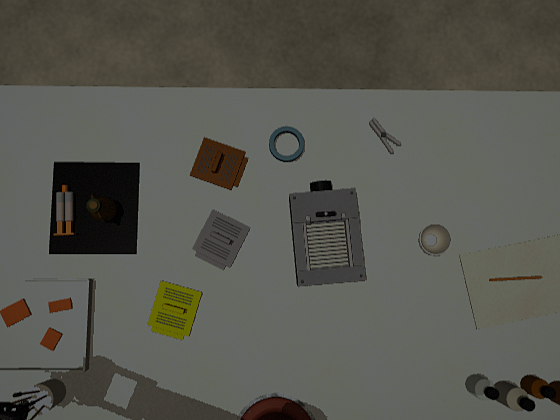

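View pics/side0.png

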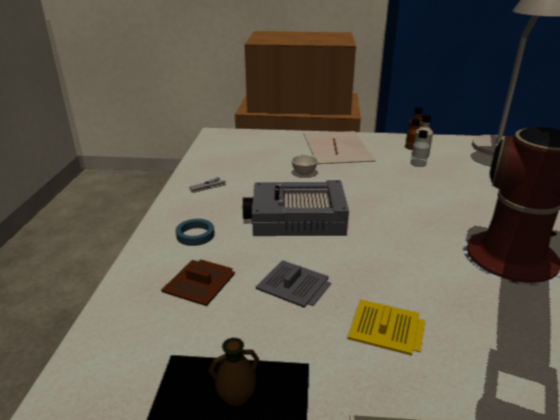

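```bash
cat > h.py <<'E'
from station import ctrl, eyes, spotter
import cv2,numpy as np
from scipy.spatial.transform import Rotation as R
from scipy.optimize import least_squares
def shot(n,save=None):
    p=eyes.get_image(n)
    if save: cv2.imwrite(f"pics/{save}.png",p["image"][:,:,::-1])
    return p
def K(p):
    f=210/np.tan(np.radians(p["vertical_fov"])/2)
    return np.array([[f,0,p["cx"]],[0,f,p["cy"]],[0,0,1.]])
def proj(p,X):
    return cv2.projectPoints(np.asarray(X,float).reshape(-1,1,3),np.array(p["rvec"],float),np.array(p["tvec"],float),K(p),None)[0].reshape(-1,2)
def crop(p,c,h,s,name,gamma=0.6,lines=()):
    im=p["image"][:,:,::-1].copy()
    im=(255*(im/255.)**gamma).astype(np.uint8)
    x0,y0=max(0,int(c[0]-h[0])),max(0,int(c[1]-h[1]))
    im=im[y0:int(c[1]+h[1]),x0:int(c[0]+h[0])]
    im=cv2.resize(im,None,fx=s,fy=s,interpolation=cv2.INTER_CUBIC)
    for pts,col in lines:
        q=((np.array(pts)-[x0,y0]+0.5)*s*8).astype(np.int32)
        cv2.polylines(im,[q],False,col,1,cv2.LINE_AA,3)
    cv2.imwrite(f"pics/{name}.png",im); print(name,"x0,y0",x0,y0,"scale",s)
def place(pose,pts):
    x,y,z,yaw=pose
    return R.from_euler('z',yaw).apply(np.array(pts,float)/1000)+[x,y,z]
def obs():
    o=ctrl.get_obs(); Rm=R.from_rotvec(o["tool_rot"]).as_matrix()
    print("t %.2f"%o["t"],"pos",np.round(o["tool_pos"]*1000,1),"F",np.round(o["contact_force"],1),"T",np.round(o["wrist_torque"],2),"open %.1f"%(o["opening"]*1000),"q6 %.2f"%o["q"][5]); print("x",np.round(Rm[:,0],3),"y",np.round(Rm[:,1],3),"z",np.round(Rm[:,2],3))
    return o,Rm
E
python3 - <<'E'
from h import *
rect=lambda x0,x1,y0,y1,z:[(x0,y0,z),(x1,y0,z),(x1,y1,z),(x0,y1,z),(x0,y0,z)]
U=[.537,-.1345,0,.105]; C=[.535,.156,0,-.457]
for n in ("top","side"):
    p=shot(n)
    for nm,P in (("unit",U),("cover",C)):
        if nm=="unit": ls=[rect(-125,125,-90,90,72),rect(-125,-85,-90,90,78),rect(-85,43.5,-62,62,72),rect(33.5+0,33.5,0,0,72)]
        else: ls=[rect(-62.5,62.5,-59,59,8),rect(-62.5,62.5,-59,59,0),rect(-76.5,-62.5,-45,45,4),rect(-7,7,-30,30,34)]
        L=[(proj(p,place(P,l)),(0,0,255)) for l in ls]
        c=proj(p,place(P,[(0,0,30)]))[0]; crop(p,c,(65,60),6,f"{n}_{nm}",lines=L)
        m=spotter.outline_of(nm,p)
        for d in m:
            r=d["region"]; ys,xs=np.nonzero(r); print(n,nm,d["confidence"],xs.mean(),ys.mean(),r.sum())
E
```

```text
top_unit x0,y0 259 178 scale 6
top unit 0.63 326.0070036540804 235.06074908647992 6568
top_cover x0,y0 153 178 scale 6
top cover 0.89 219.03312945973497 163.36799184505605 1962
top cover 0.78 173.77544351073763 309.4621848739496 2142
top cover 0.61 219.81723484848484 239.52272727272728 2112
side_unit x0,y0 234 149 scale 6
side unit 0.59 296.9715105162524 208.75525812619503 5230
side_cover x0,y0 228 213 scale 6
side cover 0.98 386.76044852191643 327.27522935779814 2943
side cover 0.95 294.3109048723898 283.768909512761 2155
side cover 0.75 198.68992248062017 281.44234496124034 2064
```

View pics/top_unit.png

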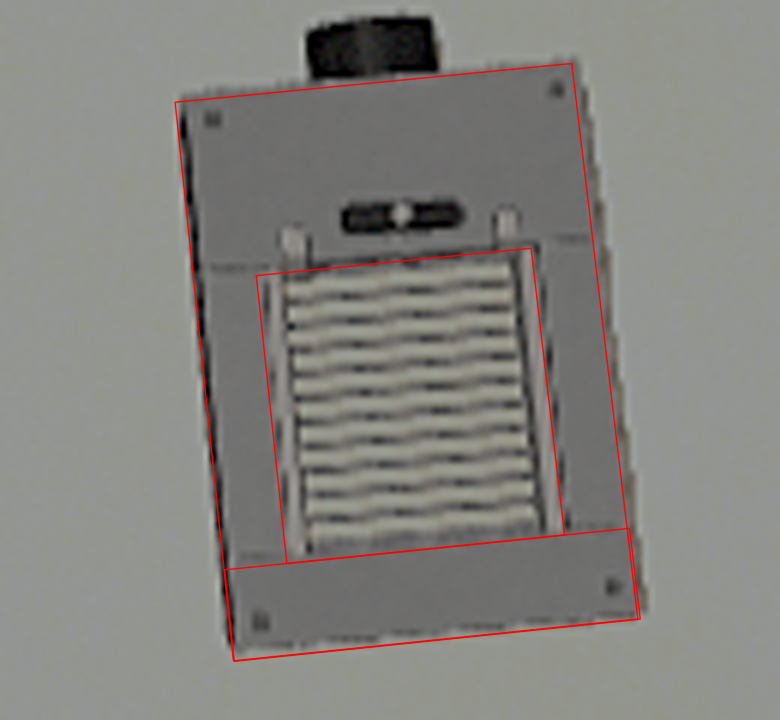

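View pics/top_cover.png

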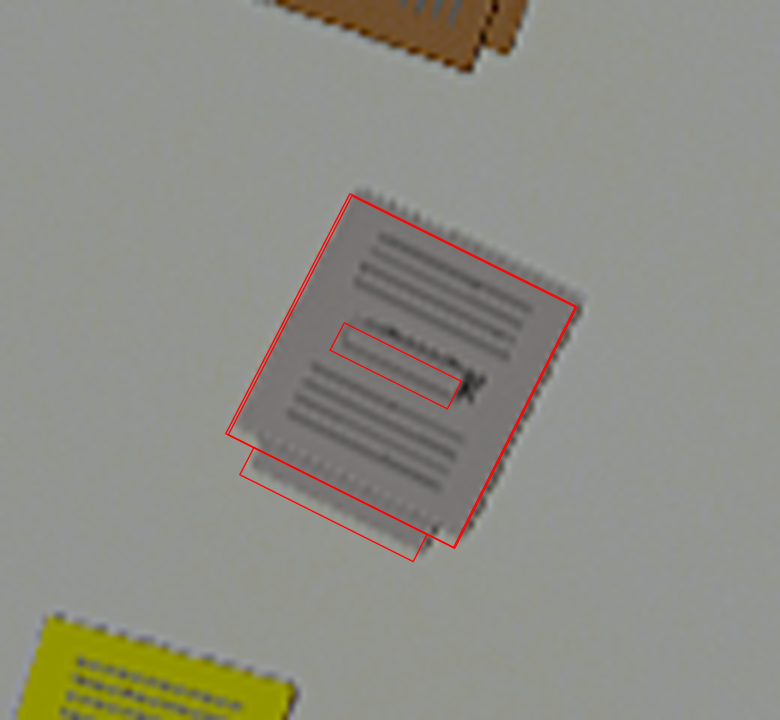

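View pics/side_unit.png

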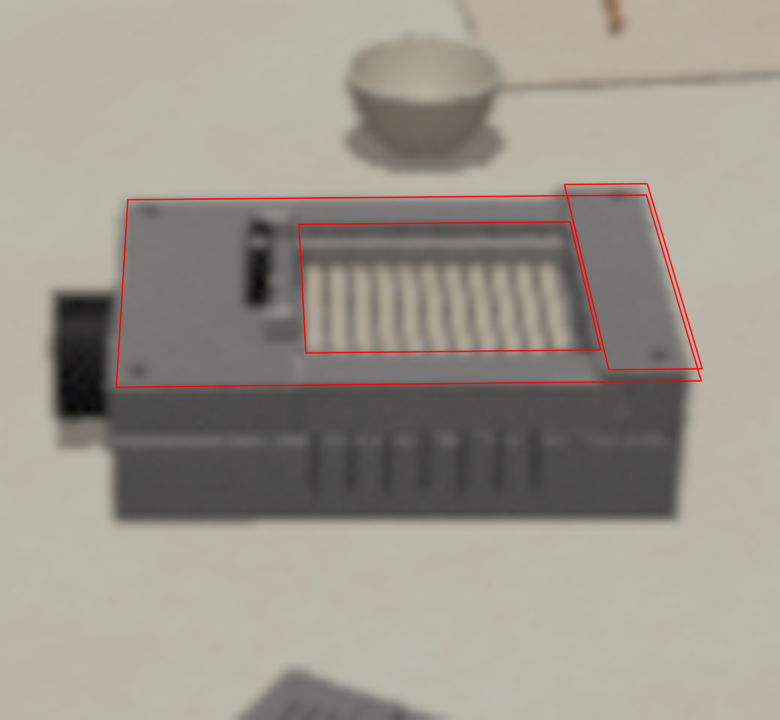

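View pics/side_cover.png

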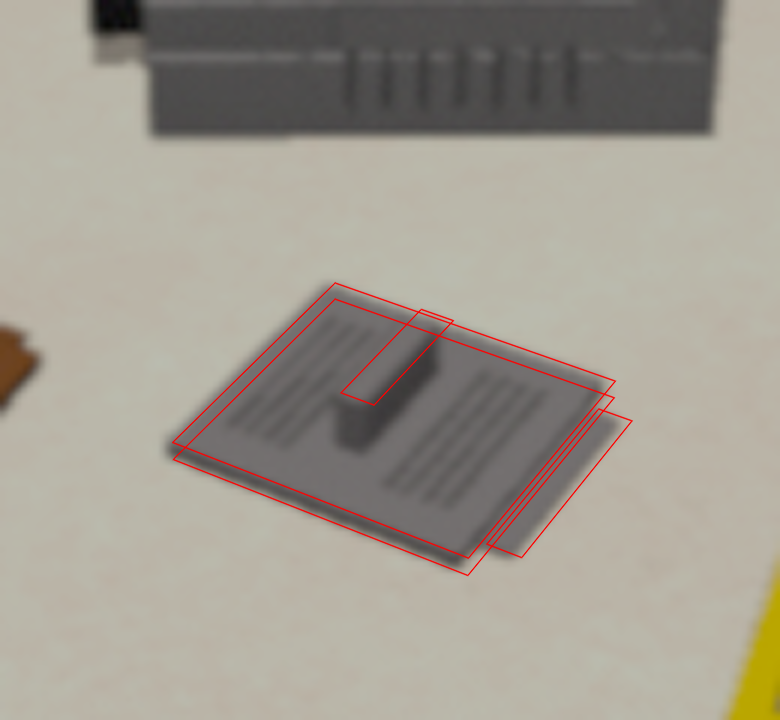

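```bash
cat > fit.py <<'E'
from h import *
def fit(obsl,p0,off=True):
    # obsl: list of (pic, x0,y0,scale, [(X,px)])
    def res(v):
        r=[]
        for p,x0,y0,s,l in obsl:
            q=proj(p,place([v[0],v[1],0,v[2]],[a for a,_ in l]))
            m=(np.array([b for _,b in l])+.5)/s-.5+[x0,y0]
            r.append((q-m).ravel())
        return np.concatenate(r)
    s=least_squares(res,p0,loss='soft_l1',f_scale=0.5); return s.x,res(s.x).reshape(-1,2)
E
python3 - <<'E'
from fit import *
t=shot("top");s=shot("side")
ut=[((-125,90,78),(234,650)),((-125,-90,78),(640,611)),((125,-90,72),(572,63)),((125,90,72),(180,97)),((59.5,0,94),(403,211))]
us=[((125,90,72),(113,385)),((125,-90,72),(128,200)),((-125,-90,78),(640,187)),((-125,90,78),(690,372)),((125,90,0),(115,520)),((-125,90,0),(677,517))]
ct=[((62.5,59,8),(360,188)),((62.5,-59,8),(580,297)),((-62.5,-59,8),(462,540)),((-62.5,59,8),(232,428)),((-76.5,-45,4),(422,555)),((-76.5,45,4),(250,468))]
cs=[((62.5,-59,8),(330,285)),((62.5,59,8),(170,443)),((-62.5,59,8),(462,560)),((-62.5,-59,8),(605,383)),((-76.5,-45,4),(618,425)),((-76.5,45,4),(512,552)),((7,30,34),(338,398)),((-7,30,34),(368,408))]
for nm,a,b,p0 in (("unit",(t,259,178,6,ut),(s,234,149,6,us),[.537,-.1345,.105]),("cover",(t,153,178,6,ct),(s,228,213,6,cs),[.535,.156,-.457])):
    for l in ([a],[b],[a,b]):
        x,r=fit(l,p0); print(nm,np.round(x,4)); print(np.round(r,1).tolist())
E
```

```text
unit [ 0.5401 -0.1359  0.098 ]
[[0.1, 0.3], [0.1, 0.3], [0.7, -1.0], [-0.1, -0.7], [-0.8, 0.3]]
unit [ 0.5395 -0.1355  0.0934]
[[-0.9, -0.3], [-0.6, -0.6], [0.6, -0.7], [0.5, -0.7], [-0.4, 0.9], [0.6, 0.8]]
unit [ 0.5399 -0.1359  0.0971]
[[0.0, 0.4], [0.1, 0.4], [0.7, -0.9], [-0.1, -0.6], [-0.8, 0.4], [-0.9, -0.3], [-0.8, -0.6], [0.3, -0.8], [0.5, -0.8], [-0.4, 0.9], [0.6, 0.6]]
cover [ 0.5379  0.1521 -0.4516]
[[-0.6, -0.1], [0.5, 0.2], [0.0, 0.1], [0.3, -0.1], [0.0, -0.1], [-0.3, 0.1]]
cover [ 0.537   0.1578 -0.4583]
[[-0.2, -0.1], [-0.7, 0.2], [-0.1, 0.0], [0.7, -0.0], [1.3, -0.4], [0.5, 1.3], [-0.6, -0.6], [-0.1, -0.2]]
cover [ 0.5376  0.1541 -0.45  ]
[[-1.4, -0.1], [-0.3, 0.2], [-0.7, 0.1], [-0.4, 0.1], [-0.7, -0.0], [-1.0, 0.2], [-0.6, -1.0], [-0.7, -0.7], [-0.0, -1.2], [0.3, -1.2], [1.0, -1.6], [0.5, 0.0], [-0.7, -1.6], [-0.2, -1.2]]
```

```bash
cat > plan.py <<'E'
from h import *
def plan(pos,yang=None,tilt=0.,Rt=None,step=36,turn=0.12,n=None,cl=None):
    """target TCP pos (m), tool z down; tool y at world angle yang (rad). prints rows"""
    o,Rm=obs()
    if Rt is None and yang is None: Rt=Rm
    if Rt is None: Rt=Rdown(yang)
    d=(np.array(pos)-o["tool_pos"])*1000
    w=R.from_matrix(Rm.T@Rt).as_rotvec()
    n=n or int(max(np.ceil(np.linalg.norm(d)/step),np.ceil(np.linalg.norm(w)/turn),1))
    C=R.from_matrix(Rm); 
    print("n",n,"d world",np.round(d,1),"w tool",np.round(w,3))
    rows=[]
    for k in range(n):
        s=C.inv().apply(d/n); rows.append([*np.round(w/n,3),*np.round(s,1)]); C=C*R.from_rotvec(w/n)
    for r in rows: print([float(v) for v in r])
def Rdown(a):
    y=np.array([np.cos(a),np.sin(a),0]); z=np.array([0,0,-1.]); return np.stack([np.cross(y,z),y,z],1)
E
python3 - <<'E'
from plan import *
plan([.5376,.1545,.300],-.454)
E
```

```text
t 1.70 pos [156.3 605.1 404.7] F [-0.1  1.1  0.6] T [-0.03  0.05  0.01] open 85.3 q6 -0.12
x [-0.968  0.25  -0.   ] y [0.25  0.968 0.   ] z [ 0.  0. -1.]
n 17 d world [ 381.3 -450.6 -104.7] w tool [ 0.    -0.     1.772]
[0.0, -0.0, 0.104, -28.3, -20.1, 6.2]
[0.0, -0.0, 0.104, -30.3, -17.0, 6.2]
[0.0, -0.0, 0.104, -31.9, -13.8, 6.2]
[0.0, -0.0, 0.104, -33.1, -10.4, 6.2]
[0.0, -0.0, 0.104, -34.0, -6.9, 6.2]
[0.0, -0.0, 0.104, -34.6, -3.3, 6.2]
[0.0, -0.0, 0.104, -34.7, 0.3, 6.2]
[0.0, -0.0, 0.104, -34.5, 3.9, 6.2]
[0.0, -0.0, 0.104, -33.9, 7.5, 6.2]
[0.0, -0.0, 0.104, -32.9, 11.0, 6.2]
[0.0, -0.0, 0.104, -31.6, 14.4, 6.2]
[0.0, -0.0, 0.104, -29.9, 17.6, 6.2]
[0.0, -0.0, 0.104, -28.0, 20.6, 6.2]
[0.0, -0.0, 0.104, -25.7, 23.4, 6.2]
[0.0, -0.0, 0.104, -23.1, 25.9, 6.2]
[0.0, -0.0, 0.104, -20.3, 28.2, 6.2]
[0.0, -0.0, 0.104, -17.2, 30.2, 6.2]
```

Candidates shaped like the cover (top picture): brown (219,163), yellow (175,308), grey (222,238). I choose the grey one. The close crop shows a grey plate with its tongue toward the robot and a rib, resting on the bench.

```bash
python3 -m crank '[[0,0,0.104,-28,-20,4],[0,0,0.104,-30,-17,4],[0,0,0.104,-32,-14,4],[0,0,0.104,-33,-10,5],[0,0,0.104,-34,-7,6],[0,0,0.104,-34.5,-3,6],[0,0,0.104,-34.5,0,6],[0,0,0.104,-34.5,4,6]]'
python3 -c "
from plan import *
plan([.5376,.1545,.300],-.454)"
```

```text
t 1.70 pos [156.3 605.1 404.7] F [-0.1  1.1  0.6] T [-0.03  0.05  0.01] open 85.3 q6 -0.12
x [-0.968  0.25  -0.   ] y [0.25  0.968 0.   ] z [ 0.  0. -1.]
n 17 d world [ 381.3 -450.6 -104.7] w tool [ 0.    -0.     1.772]
[0.0, -0.0, 0.104, -28.3, -20.1, 6.2]
[0.0, -0.0, 0.104, -30.3, -17.0, 6.2]
[0.0, -0.0, 0.104, -31.9, -13.8, 6.2]
[0.0, -0.0, 0.104, -33.1, -10.4, 6.2]
[0.0, -0.0, 0.104, -34.0, -6.9, 6.2]
[0.0, -0.0, 0.104, -34.6, -3.3, 6.2]
[0.0, -0.0, 0.104, -34.7, 0.3, 6.2]
[0.0, -0.0, 0.104, -34.5, 3.9, 6.2]
[0.0, -0.0, 0.104, -33.9, 7.5, 6.2]
[0.0, -0.0, 0.104, -32.9, 11.0, 6.2]
[0.0, -0.0, 0.104, -31.6, 14.4, 6.2]
[0.0, -0.0, 0.104, -29.9, 17.6, 6.2]
[0.0, -0.0, 0.104, -28.0, 20.6, 6.2]
[0.0, -0.0, 0.104, -25.7, 23.4, 6.2]
[0.0, -0.0, 0.104, -23.1, 25.9, 6.2]
[0.0, -0.0, 0.104, -20.3, 28.2, 6.2]
[0.0, -0.0, 0.104, -17.2, 30.2, 6.2]invalid input at $[0]: expected 7 numbers
```

Forgot the closure value.

```bash
python3 -m crank '[[0,0,0.104,-28,-20,4,-1],[0,0,0.104,-30,-17,4,-1],[0,0,0.104,-32,-14,4,-1],[0,0,0.104,-33,-10,5,-1],[0,0,0.104,-34,-7,6,-1],[0,0,0.104,-34.5,-3,6,-1],[0,0,0.104,-34.5,0,6,-1],[0,0,0.104,-34.5,4,6,-1]]'
python3 -c "
from plan import *
plan([.5376,.1545,.300],-.454)"
```

```text
t: 2.37
tool_pos: [0.3349, 0.3878, 0.3641]
tool_rot: [-1.656, -2.668, -0.012]
contact_force: [0.3, -0.1, 0.4]
opening: 0.0855
t 2.37 pos [334.9 387.8 364.1] F [ 0.3 -0.1  0.4] T [0.03 0.01 0.06] open 85.5 q6 0.25
x [-0.444  0.896  0.005] y [0.896 0.444 0.006] z [ 0.003  0.007 -1.   ]
n 9 d world [ 202.7 -233.3  -64.1] w tool [ 0.003 -0.008  0.914]
[0.0, -0.001, 0.102, -33.3, 8.6, 7.0]
[0.0, -0.001, 0.102, -32.2, 12.0, 7.0]
[0.0, -0.001, 0.102, -30.8, 15.2, 7.0]
[0.0, -0.001, 0.102, -29.1, 18.2, 7.1]
[0.0, -0.001, 0.102, -27.1, 21.1, 7.1]
[0.0, -0.001, 0.102, -24.8, 23.7, 7.1]
[0.0, -0.001, 0.102, -22.3, 26.1, 7.1]
[0.0, -0.001, 0.102, -19.5, 28.2, 7.1]
[0.0, -0.001, 0.102, -16.6, 30.1, 7.1]
```

```bash
python3 -m crank '[[0,-0.001,0.102,-33.5,9,7,-1],[0,-0.001,0.102,-32,12,7,-1],[0,-0.001,0.102,-31,15,7,-1],[0,-0.001,0.102,-29,18,7,-1],[0,-0.001,0.102,-27,21,7,-1],[0,-0.001,0.102,-25,24,7,-1],[0,-0.001,0.102,-22,26,7,-1],[0,-0.001,0.102,-19.5,28,7,-1]]'
python3 -c "
from plan import *
plan([.5376,.1545,.250],-.454)"
```

```text
t: 3.03
tool_pos: [0.5176, 0.165, 0.3084]
tool_rot: [2.615, 1.736, 0.015]
contact_force: [0.1, 0.1, 0.6]
opening: 0.0857
t 3.03 pos [517.6 165.  308.4] F [0.1 0.1 0.6] T [0.01 0.02 0.02] open 85.7 q6 0.57
x [0.388 0.922 0.006] y [ 0.922 -0.388  0.008] z [ 0.01   0.003 -1.   ]
n 2 d world [ 20.  -10.5 -58.4] w tool [ 0.008 -0.007  0.055]
[0.004, -0.003, 0.028, -1.1, 11.0, 29.3]
[0.004, -0.003, 0.028, -0.7, 11.1, 29.2]
```

```bash
python3 -m crank '[[0.004,-0.003,0.028,-1,11,24,-1],[0.004,-0.003,0.028,-1,11,24,-1],[0,0,0,0,0,0,-1]]'
python3 - <<'E'
from plan import *
plan([.5376,.1545,.186],-.454)
for n in ("top","side"):
    p=shot(n); c=proj(p,[.5376,.1545,.05])[0]; crop(p,c,(65,60),6,"g1_"+n)
E
```

```text
t: 3.28
tool_pos: [0.5422, 0.1477, 0.2601]
tool_rot: [2.675, 1.642, 0.006]
contact_force: [-1.3, -0.5, -1.3]
opening: 0.0856
t 3.28 pos [542.2 147.7 260.1] F [-1.3 -0.5 -1.3] T [0.01 0.06 0.01] open 85.6 q6 0.60
x [0.453 0.892 0.001] y [ 0.892 -0.453  0.004] z [ 0.005 -0.001 -1.   ]
n 3 d world [ -4.6   6.8 -74.1] w tool [ 0.004 -0.001 -0.016]
[0.001, -0.0, -0.005, 1.3, -2.5, 24.7]
[0.001, -0.0, -0.005, 1.3, -2.4, 24.7]
[0.001, -0.0, -0.005, 1.3, -2.4, 24.7]
g1_top x0,y0 153 177 scale 6
g1_side x0,y0 227 205 scale 6
```

```bash
cd pics; python3 -c "
import cv2,numpy as np
a=cv2.imread('g1_top.png');b=cv2.imread('g1_side.png');h=min(a.shape[0],b.shape[0])
cv2.imwrite('g1.png',cv2.resize(np.hstack([a[:h],b[:h]]),(800,370)))"
```

```text
(no output)
```

View pics/g1.png

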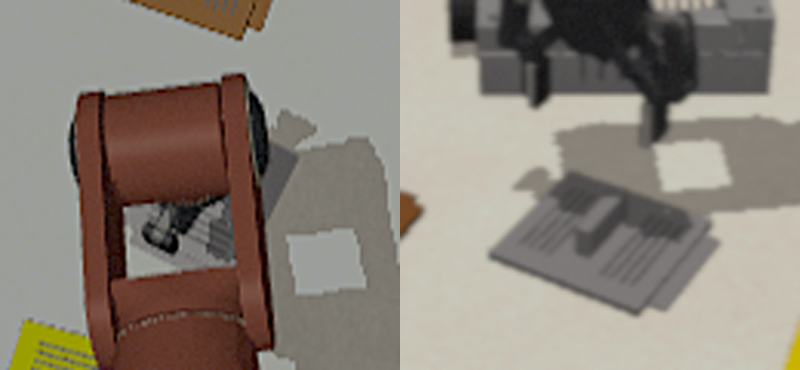

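The side crop shows the open fingers above and straddling the grey cover's rib, as planned. Descending.

```bash
python3 -m crank '[[0.001,0,-0.005,1.3,-2.5,22,-1],[0.001,0,-0.005,1.3,-2.5,22,-1],[0.001,0,-0.005,1,-2,14,-1],[0,0,0,0,0,5,-1],[0,0,0,0,0,0,-1]]'
python3 - <<'E'
from plan import *
plan([.5376,.1545,.186],-.454)
p=shot("side"); c=proj(p,[.5376,.1545,.05])[0]; crop(p,c,(65,50),6,"g2_side")
E
```

```text
t: 3.8
tool_pos: [0.5395, 0.1602, 0.2095]
tool_rot: [2.65, 1.675, 0.033]
contact_force: [0.4, -0.4, 0.4]
opening: 0.0852
t 3.80 pos [539.5 160.2 209.5] F [ 0.4 -0.4  0.4] T [-0.07  0.06  0.02] open 85.2 q6 0.60
x [0.429 0.903 0.015] y [ 0.903 -0.429  0.017] z [ 0.022  0.006 -1.   ]
n 1 d world [ -1.9  -5.7 -23.5] w tool [ 0.017 -0.015  0.011]
[0.017, -0.015, 0.011, -6.3, 0.3, 23.4]
g2_side x0,y0 227 215 scale 6
```

View pics/g2_side.png

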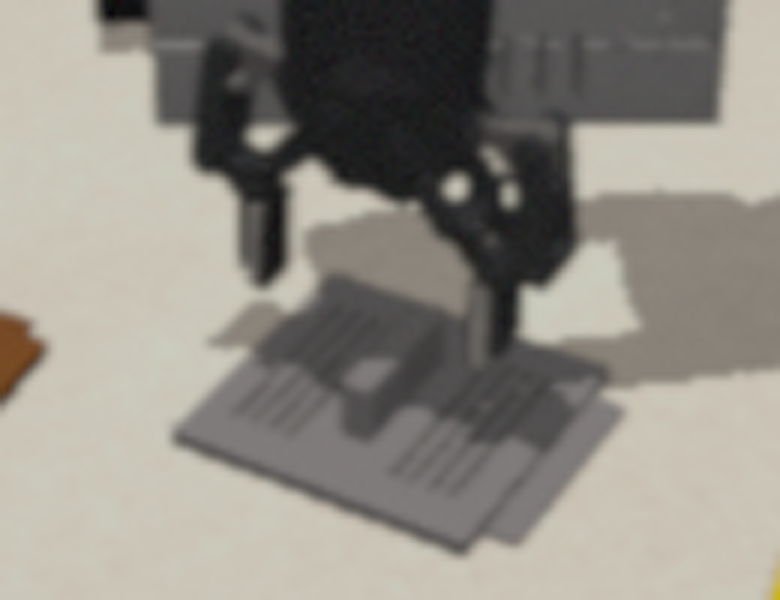

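The fingers straddle the rib and the cover has not moved. The arm has drifted a little, so I correct and go down.

```bash
python3 -m crank '[[0.012,-0.01,0.008,-5,0,10,-1],[0.005,-0.005,0.003,-1,0,8,-1],[0,0,0,0,0,0,-1]]'
python3 - <<'E'
from plan import *
plan([.5376,.1545,.186],-.454)
E
```

```text
t: 4.1
tool_pos: [0.5387, 0.1555, 0.1956]
tool_rot: [2.661, 1.664, 0.009]
contact_force: [0.3, 0.3, 0.4]
opening: 0.0854
t 4.10 pos [538.7 155.5 195.6] F [0.3 0.3 0.4] T [-0.01  0.04  0.  ] open 85.4 q6 0.60
x [0.438 0.899 0.003] y [ 0.899 -0.438  0.006] z [ 0.006  0.    -1.   ]
n 1 d world [-1.1 -1.  -9.6] w tool [ 0.006 -0.003  0.   ]
[0.006, -0.003, 0.0, -1.4, -0.6, 9.6]
```

```bash
python3 -m crank '[[0.006,-0.003,0,-1.4,-0.6,8,-1],[0,0,0,0,0,2,-1],[0,0,0,0,0,0,-1]]'
python3 - <<'E'
from plan import *
plan([.5376,.1545,.186],-.454)
p=shot("side"); c=proj(p,[.5376,.1545,.05])[0]; crop(p,c,(65,50),6,"g3_side")
E
```

```text
t: 4.35
tool_pos: [0.538, 0.1542, 0.1854]
tool_rot: [-2.664, -1.664, -0.001]
contact_force: [-0.4, -0.2, -0.0]
opening: 0.0854
t 4.35 pos [538.  154.2 185.4] F [-0.4 -0.2 -0. ] T [-0.02 -0.04 -0.06] open 85.4 q6 0.60
x [0.439 0.899 0.001] y [ 0.899 -0.439  0.   ] z [ 0.     0.001 -1.   ]
n 1 d world [-0.4  0.3  0.6] w tool [ 0.    -0.001 -0.   ]
[0.0, -0.001, -0.0, 0.1, -0.5, -0.6]
g3_side x0,y0 227 215 scale 6
```

View pics/g3_side.png

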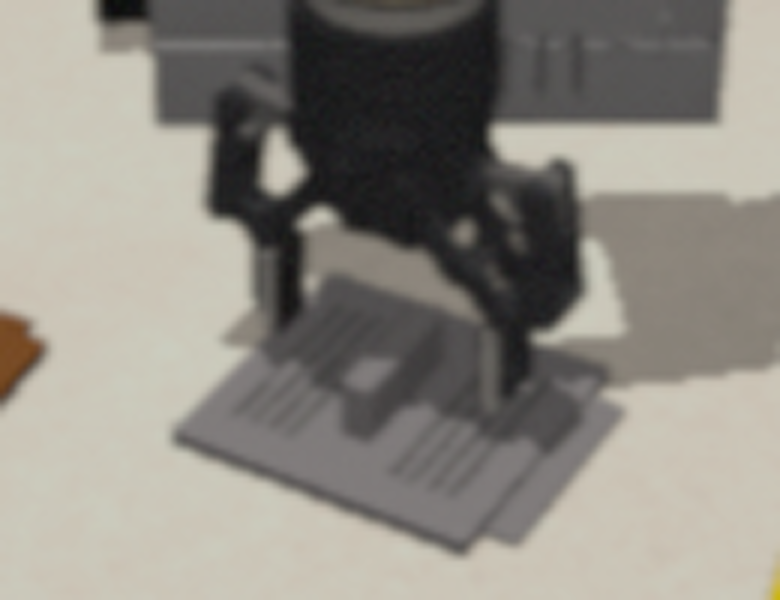

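The fingertips are on either side of the rib, centred on it. Closing.

```bash
python3 -m crank '[[0,0,0,0,0,0,0],[0,0,0,0,0,0,1],[0,0,0,0,0,0,1],[0,0,0,0,0,0,1],[0,0,0,0,0,0,1],[0,0,0,0,0,0,1],[0,0,0,0,0,0,1],[0,0,0,0,0,0,1]]' 100
python3 -c "
from plan import *
plan([.5376,.1545,.25],-.454)"
```

```text
t: 5.07
tool_pos: [0.5383, 0.1542, 0.1863]
tool_rot: [-2.664, -1.664, -0.002]
contact_force: [0.2, -0.3, -1.6]
opening: 0.0123
t 5.07 pos [538.3 154.2 186.3] F [ 0.2 -0.3 -1.6] T [-0.01  0.03  0.02] open 12.3 q6 0.60
x [0.439 0.899 0.001] y [ 0.899 -0.439  0.   ] z [ 0.001  0.001 -1.   ]
n 2 d world [-0.7  0.3 63.7] w tool [ 0.    -0.001 -0.   ]
[0.0, -0.001, -0.0, 0.0, -0.4, -31.9]
[0.0, -0.001, -0.0, -0.0, -0.4, -31.9]
```

```bash
python3 -m crank '[[0,0,0,0,0,-15,1],[0,0,0,0,0,-25,1],[0,0,0,0,0,-30,1],[0,0,0,0,0,-30,1],[0,0,0,0,0,-20,1],[0,0,0,0,0,0,1]]'
python3 - <<'E'
from plan import *
obs()
p=shot("side"); c=proj(p,[.5376,.1545,.13])[0]; crop(p,c,(65,50),6,"g4_side")
E
```

```text
t: 5.57
tool_pos: [0.5355, 0.1537, 0.304]
tool_rot: [-2.66, -1.661, 0.019]
contact_force: [0.5, -0.6, -1.1]
opening: 0.0115
t 5.57 pos [535.5 153.7 304. ] F [ 0.5 -0.6 -1.1] T [ 0.   -0.11 -0.01] open 11.5 q6 0.60
x [ 0.439  0.899 -0.007] y [ 0.899 -0.439 -0.011] z [-0.013 -0.001 -1.   ]
g4_side x0,y0 228 185 scale 6
```

View pics/g4_side.png

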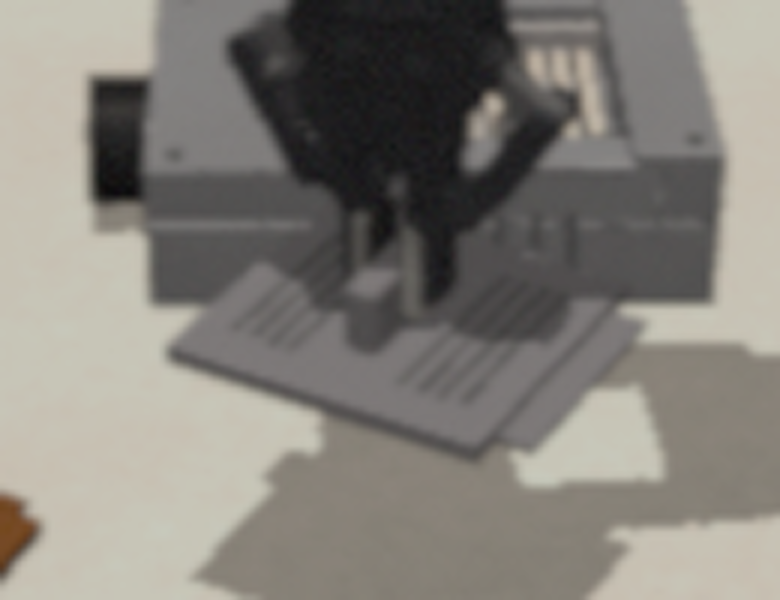

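The cover hangs level and firmly from the rib between the fingers. Next: over the bay, tilted.

```bash
cat > cov.py <<'E'
from plan import *
U=np.array([.540,-.136,0]); UY=.097; H=186.3; DX=0.;DY=0.  # tool->cover
def tgt(X,Z,th,Y=0.):
    Rc=R.from_euler('z',UY)*R.from_euler('y',-th)
    o=U+R.from_euler('z',UY).apply(np.array([X,Y,Z])/1000)
    M=Rc.as_matrix(); Rt=np.stack([M[:,1],M[:,0],-M[:,2]],1)
    return o+M[:,2]*H/1000, Rt
def go(X,Z,th,Y=0.,**k):
    p,Rt=tgt(X,Z,th,Y); plan(p,Rt=Rt,**k)
def cur():
    o,Rm=obs(); M=np.stack([Rm[:,1],Rm[:,0],-Rm[:,2]],1)
    org=o["tool_pos"]-M[:,2]*H/1000
    iu=R.from_euler('z',UY).inv()
    L=iu.apply(org-U)*1000; A=(iu*R.from_matrix(M)).as_euler('ZYX')
    print("cover in unit",np.round(L,1),"yaw %.3f tilt %.3f roll %.3f"%(A[0],-A[1],A[2]),"F_unit",np.round(iu.apply(o["contact_force"]),1))
    return L,A,o,M,org
E
python3 -c "
from cov import *
cur(); go(-3,150,.35,step=32,turn=.09)"
```

```text
t 5.62 pos [535.1 153.6 302. ] F [-0.   0.8 -1.9] T [-0.   -0.02 -0.04] open 11.7 q6 0.60
x [ 0.439  0.899 -0.008] y [ 0.898 -0.439 -0.013] z [-0.015 -0.002 -1.   ]
cover in unit [ 20.2 288.6 115.7] yaw -0.551 tilt -0.013 roll -0.008 F_unit [ 0.1  0.7 -1.9]
t 5.62 pos [535.1 153.6 302. ] F [-0.   0.8 -1.9] T [-0.   -0.02 -0.04] open 11.7 q6 0.60
x [ 0.439  0.899 -0.008] y [ 0.898 -0.439 -0.013] z [-0.015 -0.002 -1.   ]
n 10 d world [ -61.6 -296.    23. ] w tool [-0.356  0.101 -0.545]
[-0.036, 0.01, -0.054, -29.3, 7.4, -2.2]
[-0.036, 0.01, -0.054, -29.7, 5.9, -2.2]
[-0.036, 0.01, -0.054, -29.9, 4.4, -2.3]
[-0.036, 0.01, -0.054, -30.1, 2.8, -2.5]
[-0.036, 0.01, -0.054, -30.2, 1.3, -2.7]
[-0.036, 0.01, -0.054, -30.2, -0.3, -3.0]
[-0.036, 0.01, -0.054, -30.1, -1.8, -3.4]
[-0.036, 0.01, -0.054, -29.9, -3.3, -3.8]
[-0.036, 0.01, -0.054, -29.6, -4.8, -4.2]
[-0.036, 0.01, -0.054, -29.3, -6.3, -4.7]
```

```bash
python3 -m crank '[[-0.036,0.01,-0.054,-20,6,-12,1],[-0.036,0.01,-0.054,-30,6,-10,1],[-0.036,0.01,-0.054,-30,4,-8,1],[-0.036,0.01,-0.054,-30,3,-6,1],[-0.036,0.01,-0.054,-30,1,-4,1],[-0.036,0.01,-0.054,-30,0,-3,1],[-0.036,0.01,-0.054,-30,-2,-3,1],[-0.036,0.01,-0.054,-30,-3,-3,1]]'
python3 -c "
from cov import *
cur(); go(-3,150,.35,step=32,turn=.09)"
```

```text
t: 6.28
tool_pos: [0.4841, -0.0775, 0.3287]
tool_rot: [2.072, 2.099, 0.294]
contact_force: [0.7, 0.3, -2.3]
opening: 0.0117
t 6.28 pos [484.1 -77.5 328.7] F [ 0.7  0.3 -2.3] T [-0.03  0.15 -0.  ] open 11.7 q6 -0.38
x [-0.015  1.     0.013] y [0.965 0.011 0.262] z [ 0.262  0.016 -0.965]
cover in unit [ -1.1  61.9 148.9] yaw -0.086 tilt 0.265 roll 0.013 F_unit [ 0.7  0.3 -2.3]
t 6.28 pos [484.1 -77.5 328.7] F [ 0.7  0.3 -2.3] T [-0.03  0.15 -0.  ] open 11.7 q6 -0.38
x [-0.015  1.     0.013] y [0.965 0.011 0.262] z [ 0.262  0.016 -0.965]
n 3 d world [-10.6 -64.9  -3.6] w tool [-0.084  0.013 -0.082]
[-0.028, 0.004, -0.027, -21.6, -4.0, -0.1]
[-0.028, 0.004, -0.027, -21.5, -4.6, -0.3]
[-0.028, 0.004, -0.027, -21.4, -5.1, -0.5]
```

```bash
python3 -m crank '[[-0.028,0.004,-0.027,-19,-4,0,1],[-0.028,0.004,-0.027,-19,-4,0,1],[-0.01,0.002,-0.01,-13,-3,0,1],[0,0,0,-3,0,0,1],[0,0,0,0,0,0,1]]'
cat > ov.py <<'E'
import sys
from cov import *
def overlay(name,half=(75,60),cams=("top","side"),s=None):
    L,A,o,M,org=cur()
    rect=lambda x0,x1,y0,y1,z:np.array([(x0,y0,z),(x1,y0,z),(x1,y1,z),(x0,y1,z),(x0,y0,z)])
    cov=[rect(-62.5,62.5,-59,59,8),rect(-62.5,62.5,-59,59,0),rect(-76.5,-62.5,-45,45,4),rect(-7,7,-30,30,34)]
    un=[rect(-125,125,-90,90,72),rect(-125,-85,-90,90,78),rect(-85,43.5,-62,62,72)]
    ims=[]
    for n in cams:
        p=shot(n)
        ls=[(proj(p,(M@(l.T/1000)).T+org),(0,0,255)) for l in cov]+[(proj(p,place([*U,UY],l)),(255,160,0)) for l in un]
        c=proj(p,place([*U,UY],[(-20,0,90)]))[0]
        crop(p,c,half,5.3,f"{name}_{n}",lines=ls); crop(p,c,half,5.3,f"{name}_{n}_raw")
E
python3 - <<'E'
from ov import *
overlay("h1"); go(-3,150,.35)
E
```

```text
t: 6.7
tool_pos: [0.4699, -0.1384, 0.3115]
tool_rot: [1.983, 2.132, 0.351]
contact_force: [-0.4, 0.9, -1.4]
opening: 0.012
t 6.70 pos [ 469.9 -138.4  311.5] F [-0.4  0.9 -1.4] T [ 0.01  0.28 -0.  ] open 12.0 q6 -0.62
x [-0.074  0.997  0.009] y [0.948 0.067 0.313] z [ 0.311  0.032 -0.95 ]
cover in unit [-11.8   4.7 134.5] yaw -0.026 tilt 0.318 roll 0.010 F_unit [-0.3  0.9 -1.4]
h1_top x0,y0 252 183 scale 5.3
h1_top_raw x0,y0 252 183 scale 5.3
h1_side x0,y0 231 129 scale 5.3
h1_side_raw x0,y0 231 129 scale 5.3
t 6.80 pos [ 470.1 -137.3  311.8] F [ 0.3 -1.  -2. ] T [-0.04  0.29  0.  ] open 12.1 q6 -0.62
x [-0.076  0.997  0.01 ] y [0.947 0.069 0.313] z [ 0.311  0.033 -0.95 ]
n 1 d world [ 3.3 -5.1 13.2] w tool [-0.032 -0.002 -0.023]
[-0.032, -0.002, -0.023, -5.2, 6.9, -11.7]
```

View pics/h1_side.png

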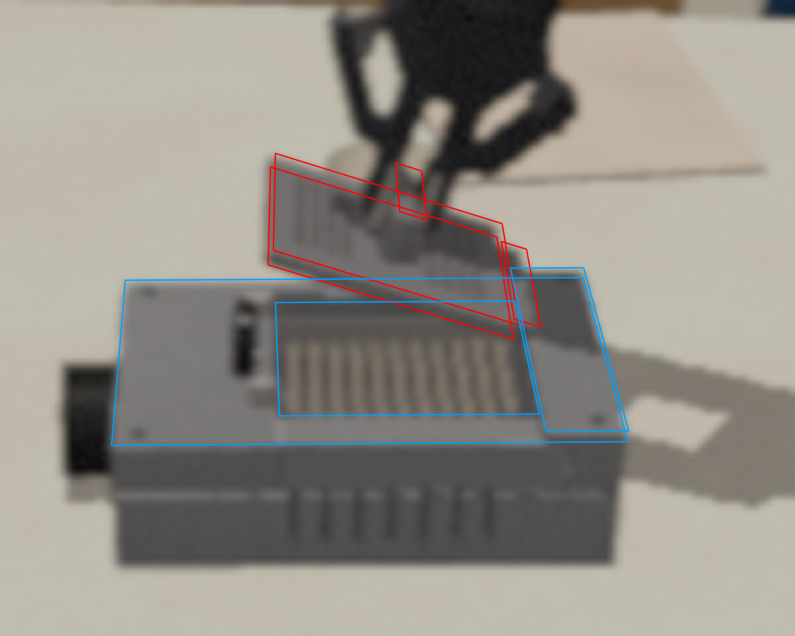

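View pics/h1_top.png

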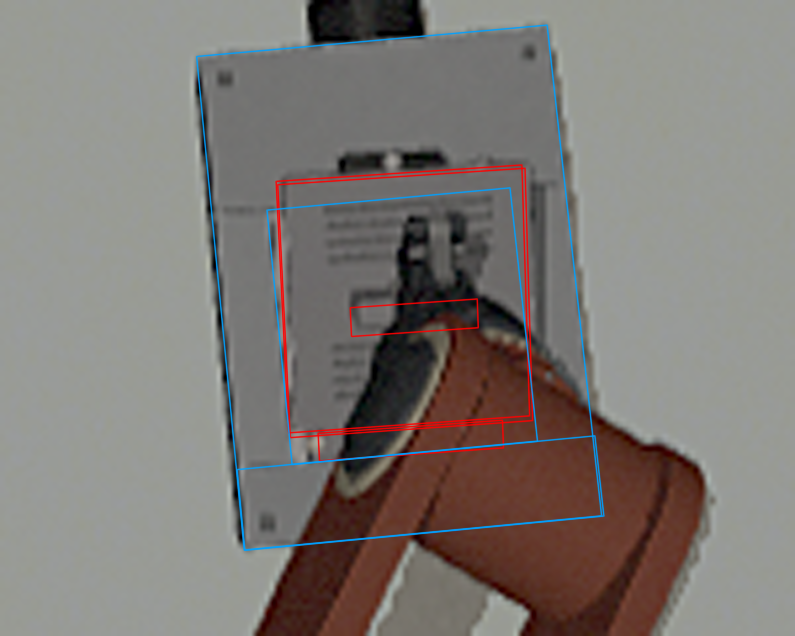

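```bash
sed -i 's/U=np.array(\[.540,-.136,0\])/U=np.array([.5395,-.1355,0])/' cov.py; python3 -c "
from cov import *
go(-3,125,.35,Y=1.5)"
python3 -m crank '[[-0.028,-0.004,-0.02,-4,8,2,1],[-0.006,-0.001,-0.004,0,0,0,1],[0,0,0,0,0,0,1]]'
python3 -c "
from cov import *
cur();go(-3,125,.35,Y=1.5)"
```

```text
t 6.80 pos [ 470.1 -137.3  311.8] F [ 0.3 -1.  -2. ] T [-0.04  0.29  0.  ] open 12.1 q6 -0.62
x [-0.076  0.997  0.01 ] y [0.947 0.069 0.313] z [ 0.311  0.033 -0.95 ]
n 1 d world [  2.7  -3.1 -11.8] w tool [-0.032 -0.002 -0.023]
[-0.032, -0.002, -0.023, -3.4, -1.4, 11.9]
t: 7.05
tool_pos: [0.4791, -0.138, 0.3106]
tool_rot: [1.933, 2.138, 0.377]
contact_force: [0.1, 0.0, -2.7]
opening: 0.0122
t 7.05 pos [ 479.1 -138.   310.6] F [ 0.1  0.  -2.7] T [-0.01  0.3  -0.02] open 12.2 q6 -0.65
x [-0.1    0.995 -0.001] y [0.935 0.095 0.343] z [ 0.341  0.034 -0.939]
cover in unit [  3.5   3.5 135.6] yaw 0.004 tilt 0.350 roll -0.001 F_unit [ 0.1 -0.  -2.7]
t 7.05 pos [ 479.1 -138.   310.6] F [ 0.1  0.  -2.7] T [-0.01  0.3  -0.02] open 12.2 q6 -0.65
x [-0.1    0.995 -0.001] y [0.935 0.095 0.343] z [ 0.341  0.034 -0.939]
n 1 d world [ -6.3  -2.5 -10.6] w tool [-0.    -0.     0.004]
[-0.0, -0.0, 0.004, -1.9, -9.8, 7.8]
```

```bash
python3 -c "
from cov import *
go(-3,95,.35,Y=1.5,n=3)"
```

```text
t 7.05 pos [ 479.1 -138.   310.6] F [ 0.1  0.  -2.7] T [-0.01  0.3  -0.02] open 12.2 q6 -0.65
x [-0.1    0.995 -0.001] y [0.935 0.095 0.343] z [ 0.341  0.034 -0.939]
n 3 d world [ -6.3  -2.5 -40.6] w tool [-0.    -0.     0.004]
[-0.0, -0.0, 0.001, -0.6, -6.7, 12.0]
[-0.0, -0.0, 0.001, -0.6, -6.7, 12.0]
[-0.0, -0.0, 0.001, -0.6, -6.7, 12.0]
```

```bash
python3 -m crank '[[0,0,0.002,-0.6,-6.7,12,1],[0,0,0.002,-0.6,-6.7,12,1],[0,0,0,-0.6,-5,9,1],[0,0,0,0,0,0,1],[0,0,0,0,0,0,1]]'
python3 - <<'E'
from ov import *
overlay("h2"); go(-3,95,.35,Y=1.5)
E
```

```text
t: 7.47
tool_pos: [0.4724, -0.1376, 0.2695]
tool_rot: [1.937, 2.14, 0.377]
contact_force: [0.8, -0.3, -2.1]
opening: 0.0121
t 7.47 pos [ 472.4 -137.6  269.5] F [ 0.8 -0.3 -2.1] T [-0.07  0.27 -0.03] open 12.1 q6 -0.68
x [-0.1    0.995  0.002] y [0.936 0.093 0.34 ] z [ 0.338  0.036 -0.94 ]
cover in unit [-3.6  5.  94.3] yaw 0.002 tilt 0.347 roll 0.002 F_unit [ 0.8 -0.3 -2.1]
h2_top x0,y0 252 183 scale 5.3
h2_top_raw x0,y0 252 183 scale 5.3
h2_side x0,y0 231 129 scale 5.3
h2_side_raw x0,y0 231 129 scale 5.3
t 7.57 pos [ 472.5 -137.7  269.9] F [ 0.6  0.7 -2.5] T [-0.1   0.21  0.02] open 11.9 q6 -0.68
x [-0.1    0.995  0.002] y [0.936 0.093 0.34 ] z [ 0.339  0.036 -0.94 ]
n 1 d world [ 0.3 -2.8  0.1] w tool [-0.003 -0.003  0.002]
[-0.003, -0.003, 0.002, -2.8, 0.0, -0.1]
```

View pics/h2_side.png

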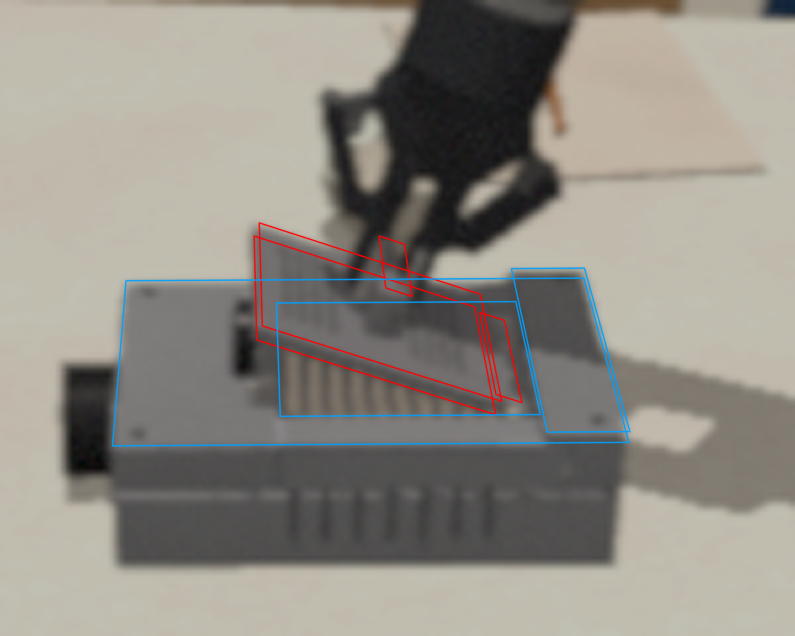

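View pics/h2_top.png

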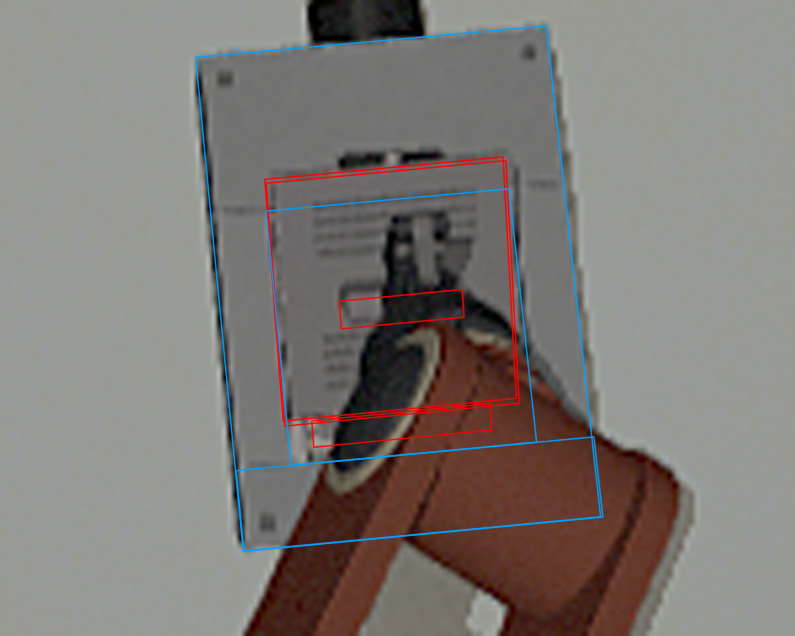

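View pics/h2_top_raw.png

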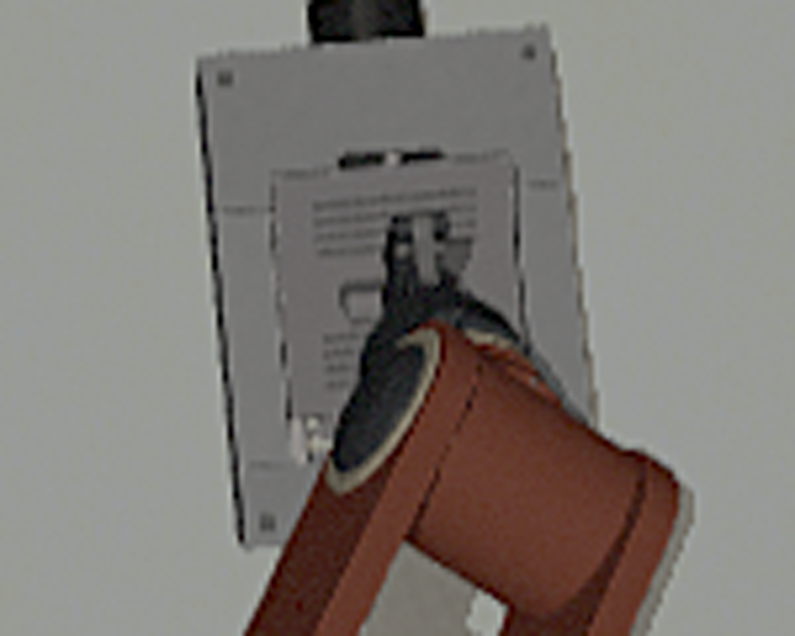

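The top crop shows the cover centred between the bay's side walls, with about 2 mm each side. The model reads 4 mm too far in y, so I keep model Y at about 4.2. Now I lower until the front corner feels the ledges.

```bash
python3 -m crank '[[-0.003,-0.003,0.002,0,-1.7,5.5,1],[0,0,0,0,-0.7,2,1],[0,0,0,0,0,0,1]]'
python3 -c "
from cov import *
cur();go(-3,85.3,.35,Y=4.2)"
```

```text
t: 7.82
tool_pos: [0.4736, -0.1379, 0.2632]
tool_rot: [1.934, 2.132, 0.379]
contact_force: [1.4, 1.1, -2.2]
opening: 0.0123
t 7.82 pos [ 473.6 -137.9  263.2] F [ 1.4  1.1 -2.2] T [-0.02  0.3   0.  ] open 12.3 q6 -0.68
x [-0.097  0.995 -0.002] y [0.934 0.092 0.346] z [ 0.345  0.031 -0.938]
cover in unit [-1.3  3.6 88.4] yaw 0.001 tilt 0.354 roll -0.003 F_unit [ 1.5  0.9 -2.2]
t 7.82 pos [ 473.6 -137.9  263.2] F [ 1.4  1.1 -2.2] T [-0.02  0.3   0.  ] open 12.3 q6 -0.68
x [-0.097  0.995 -0.002] y [0.934 0.092 0.346] z [ 0.345  0.031 -0.938]
n 1 d world [-1.   0.1 -2.9] w tool [0.004 0.002 0.001]
[0.004, 0.002, 0.001, 0.2, -2.0, 2.3]
```

```bash
python3 -m crank '[[0,0,0,0,-0.9,1.9,1],[0,0,0,0,-0.5,1.4,1]]'
python3 -c "
from cov import *
cur()"; python3 -m crank '[[0,0,0,0,-0.5,1.4,1],[0,0,0,0,0,0,1]]'
python3 -c "
from cov import *
cur()"
```

```text
t: 7.98
tool_pos: [0.4738, -0.1381, 0.2602]
tool_rot: [1.933, 2.131, 0.379]
contact_force: [-0.6, 0.0, -0.1]
opening: 0.0119
t 7.98 pos [ 473.8 -138.1  260.2] F [-0.6  0.  -0.1] T [0.06 0.41 0.05] open 11.9 q6 -0.68
x [-0.097  0.995 -0.003] y [0.933 0.092 0.348] z [ 0.346  0.031 -0.938]
cover in unit [-0.9  3.2 85.5] yaw 0.001 tilt 0.355 roll -0.003 F_unit [-0.6  0.1 -0.1]
t: 8.15
tool_pos: [0.4742, -0.1383, 0.2598]
tool_rot: [1.932, 2.13, 0.38]
contact_force: [-1.2, -0.2, 0.6]
opening: 0.0117
t 8.15 pos [ 474.2 -138.3  259.8] F [-1.2 -0.2  0.6] T [0.21 0.53 0.03] open 11.7 q6 -0.68
x [-0.097  0.995 -0.003] y [0.933 0.092 0.348] z [ 0.347  0.031 -0.937]
cover in unit [-0.4  3.  85.2] yaw 0.001 tilt 0.356 roll -0.003 F_unit [-1.2 -0.1  0.6]
```

```bash
python3 -m crank '[[0,0,0,1,-3.5,-2.2,1],[0.002,0,0,0,-4.7,-1.7,1],[0.002,0.001,0,0,-4.7,-1.7,1]]'
python3 -c "
from cov import *
cur()"
```

```text
t: 8.4
tool_pos: [0.4598, -0.1388, 0.2608]
tool_rot: [1.933, 2.133, 0.377]
contact_force: [-0.2, 0.7, -1.1]
opening: 0.0117
t 8.40 pos [ 459.8 -138.8  260.8] F [-0.2  0.7 -1.1] T [-0.05  0.33 -0.06] open 11.7 q6 -0.70
x [-0.098  0.995 -0.003] y [0.934 0.093 0.345] z [ 0.344  0.031 -0.939]
cover in unit [-15.3   4.   86. ] yaw 0.002 tilt 0.352 roll -0.003 F_unit [-0.1  0.7 -1.1]
```

```bash
python3 -m crank '[[0.002,0.001,0,0,-3.5,-1.3,1],[0,0,0,0,-2,-0.7,1]]'
python3 -c "
from cov import *
cur()"; python3 -m crank '[[0,0,0,0,-1.5,-0.4,1]]'
python3 -c "
from cov import *
cur()"
```

```text
t: 8.57
tool_pos: [0.4525, -0.1393, 0.2603]
tool_rot: [1.935, 2.135, 0.375]
contact_force: [0.6, -0.5, -1.5]
opening: 0.0119
t 8.57 pos [ 452.5 -139.3  260.3] F [ 0.6 -0.5 -1.5] T [ 0.02  0.21 -0.02] open 11.9 q6 -0.71
x [-0.098  0.995 -0.002] y [0.935 0.092 0.343] z [ 0.341  0.032 -0.939]
cover in unit [-23.1   4.4  85.3] yaw 0.002 tilt 0.350 roll -0.002 F_unit [ 0.5 -0.5 -1.5]
t: 8.65
tool_pos: [0.4506, -0.1395, 0.2602]
tool_rot: [1.935, 2.134, 0.376]
contact_force: [1.5, -0.9, -0.6]
opening: 0.0117
t 8.65 pos [ 450.6 -139.5  260.2] F [ 1.5 -0.9 -0.6] T [ 0.03  0.15 -0.09] open 11.7 q6 -0.71
x [-0.097  0.995 -0.002] y [0.935 0.092 0.343] z [ 0.342  0.032 -0.939]
cover in unit [-24.9   4.3  85.2] yaw 0.001 tilt 0.350 roll -0.002 F_unit [ 1.4 -1.  -0.6]
```

```bash
python3 -m crank '[[0,0,0,0,-1.5,-0.4,1]]'
python3 -c "
from cov import *
cur()"; python3 -m crank '[[0,0,0,0,-1,-0.3,1]]'
python3 - <<'E'
from ov import *
overlay("h3")
E
```

```text
t: 8.73
tool_pos: [0.4492, -0.1397, 0.2606]
tool_rot: [1.935, 2.131, 0.379]
contact_force: [7.6, 1.9, -3.9]
opening: 0.0119
t 8.73 pos [ 449.2 -139.7  260.6] F [ 7.6  1.9 -3.9] T [ 0.3  -1.13  0.  ] open 11.9 q6 -0.71
x [-0.096  0.995 -0.002] y [0.934 0.091 0.346] z [ 0.345  0.031 -0.938]
cover in unit [-25.7   4.1  85.8] yaw -0.000 tilt 0.354 roll -0.002 F_unit [ 7.8  1.1 -3.9]
t: 8.82
tool_pos: [0.4485, -0.1398, 0.2608]
tool_rot: [1.934, 2.127, 0.382]
contact_force: [6.6, 0.9, -6.4]
opening: 0.0121
t 8.82 pos [ 448.5 -139.8  260.8] F [ 6.6  0.9 -6.4] T [ 0.25 -0.92  0.06] open 12.1 q6 -0.71
x [-0.094  0.996 -0.002] y [0.933 0.089 0.35 ] z [ 0.348  0.031 -0.937]
cover in unit [-25.8   4.   86.3] yaw -0.002 tilt 0.357 roll -0.002 F_unit [ 6.6  0.3 -6.4]
h3_top x0,y0 252 183 scale 5.3
h3_top_raw x0,y0 252 183 scale 5.3
h3_side x0,y0 231 129 scale 5.3
h3_side_raw x0,y0 231 129 scale 5.3
```

View pics/h3_side_raw.png

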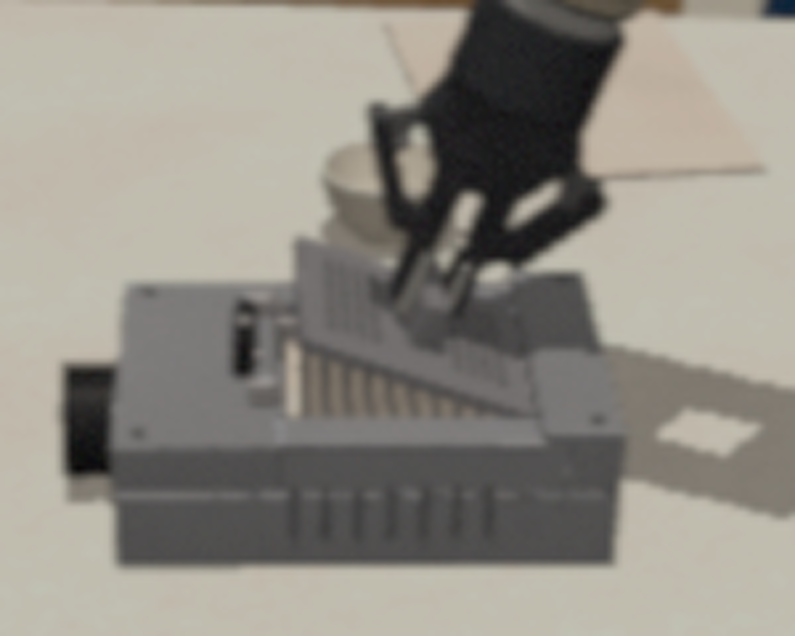

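View pics/h3_top_raw.png

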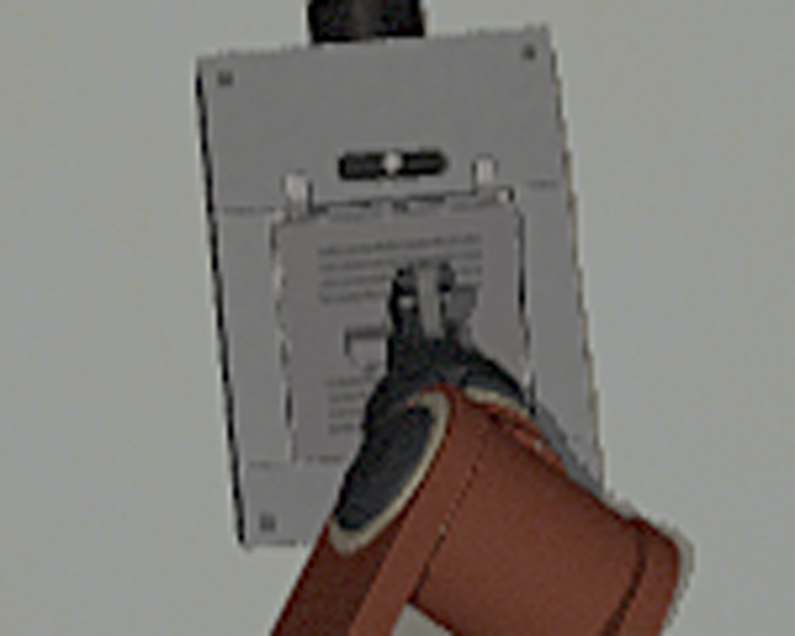

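The tongue is under the rim: the side crop shows the front edge at the rim (535,412) and the rear edge raised over both catches. The contact puts my x model 1.8 mm off. Now I pivot about the plate's front lower edge.

```bash
cat >> cov.py <<'E'
def pivot(ths,px=-84.3,pz=64.3,Y=4.):
    o,Rm=obs(); P=o["tool_pos"]; C=Rm
    for th in ths:
        p,Rt=tgt(px+62.5*np.cos(th),pz+62.5*np.sin(th),th,Y)
        w=R.from_matrix(C.T@Rt).as_rotvec(); d=C.T@(p-P)*1000
        print("%.3f"%th,np.round(w,3).tolist(),np.round(d,1).tolist()); P,C=p,Rt
E
python3 -c "
from cov import *
cur();pivot([.33,.28,.23,.18,.14,.12])"
```

```text
t 8.92 pos [ 448.5 -139.8  260.8] F [ 5.6  1.2 -4.7] T [ 0.25 -0.7   0.03] open 11.9 q6 -0.71
x [-0.095  0.996 -0.002] y [0.933 0.089 0.35 ] z [ 0.348  0.031 -0.937]
cover in unit [-25.8   4.   86.3] yaw -0.001 tilt 0.357 roll -0.002 F_unit [ 5.7  0.6 -4.7]
t 8.92 pos [ 448.5 -139.8  260.8] F [ 5.6  1.2 -4.7] T [ 0.25 -0.7   0.03] open 11.9 q6 -0.71
x [-0.095  0.996 -0.002] y [0.933 0.089 0.35 ] z [ 0.348  0.031 -0.937]
0.330 [0.027, 0.003, -0.001] [-0.5, 5.1, 1.9]
0.280 [0.05, -0.0, 0.0] [-0.0, 9.2, 3.4]
0.230 [0.05, 0.0, -0.0] [0.0, 9.2, 3.4]
0.180 [0.05, 0.0, 0.0] [-0.0, 9.2, 3.4]
0.140 [0.04, -0.0, -0.0] [0.0, 7.4, 2.6]
0.120 [0.02, 0.0, -0.0] [-0.0, 3.7, 1.3]
```

```bash
python3 -m crank '[[0.027,0.003,0,0,5.1,1.9,1],[0.04,0,0,0,7.4,2.8,1],[0.04,0,0,0,7.4,2.8,1]]'
python3 -c "
from cov import *
cur();pivot([.23,.18,.14,.12])"
```

```text
t: 9.17
tool_pos: [0.4697, -0.1379, 0.2602]
tool_rot: [1.995, 2.191, 0.271]
contact_force: [0.1, 0.5, -1.7]
opening: 0.0119
t 9.17 pos [ 469.7 -137.9  260.2] F [ 0.1  0.5 -1.7] T [0.03 0.1  0.04] open 11.9 q6 -0.63
x [-0.094  0.996 -0.   ] y [0.966 0.091 0.244] z [ 0.243  0.023 -0.97 ]
cover in unit [-24.2   4.2  79.6] yaw -0.003 tilt 0.246 roll -0.000 F_unit [ 0.2  0.5 -1.7]
t 9.17 pos [ 469.7 -137.9  260.2] F [ 0.1  0.5 -1.7] T [0.03 0.1  0.04] open 11.9 q6 -0.63
x [-0.094  0.996 -0.   ] y [0.966 0.091 0.244] z [ 0.243  0.023 -0.97 ]
0.230 [0.016, 0.001, -0.003] [-0.4, 3.6, 1.2]
0.180 [0.05, 0.0, 0.0] [-0.0, 9.2, 3.4]
0.140 [0.04, -0.0, -0.0] [0.0, 7.4, 2.6]
0.120 [0.02, 0.0, -0.0] [-0.0, 3.7, 1.3]
```

```bash
python3 -m crank '[[0.016,0,-0.002,-0.2,3.6,1.2,1],[0.04,0,0,0,7.4,2.7,1],[0.03,0,0,0,5.6,2,1]]'
python3 -c "
from cov import *
cur();pivot([.13,.1,.08,.06,.04,.02,0])"
```

```text
t: 9.42
tool_pos: [0.4885, -0.1364, 0.2577]
tool_rot: [2.039, 2.247, 0.17]
contact_force: [0.5, 0.2, -1.2]
opening: 0.012
t 9.42 pos [ 488.5 -136.4  257.7] F [ 0.5  0.2 -1.2] T [0.01 0.16 0.02] open 12.0 q6 -0.57
x [-0.097  0.995 -0.001] y [0.984 0.096 0.151] z [ 0.151  0.014 -0.988]
cover in unit [-22.7   3.9  73.5] yaw -0.000 tilt 0.152 roll -0.001 F_unit [ 0.5  0.1 -1.2]
t 9.42 pos [ 488.5 -136.4  257.7] F [ 0.5  0.2 -1.2] T [0.01 0.16 0.02] open 12.0 q6 -0.57
x [-0.097  0.995 -0.001] y [0.984 0.096 0.151] z [ 0.151  0.014 -0.988]
0.130 [0.022, 0.001, -0.0] [-0.1, 4.3, 1.2]
0.100 [0.03, 0.0, -0.0] [-0.0, 5.6, 2.0]
0.080 [0.02, -0.0, 0.0] [0.0, 3.7, 1.3]
0.060 [0.02, -0.0, -0.0] [-0.0, 3.7, 1.3]
0.040 [0.02, 0.0, -0.0] [0.0, 3.7, 1.3]
0.020 [0.02, 0.0, 0.0] [-0.0, 3.7, 1.3]
0.000 [0.02, 0.0, -0.0] [-0.0, 3.7, 1.3]
```

```bash
python3 -m crank '[[0.022,0,0,0,4.3,1.2,1],[0.025,0,0,0,4.6,1.6,1]]'
python3 - <<'E'
from ov import *
overlay("h4",half=(65,50),cams=("top",))
pivot([.08,.06,.04,.02,0])
E
```

```text
t: 9.58
tool_pos: [0.4986, -0.1355, 0.2562]
tool_rot: [2.064, 2.276, 0.112]
contact_force: [-4.6, -0.2, 6.7]
opening: 0.0116
t 9.58 pos [ 498.6 -135.5  256.2] F [-4.6 -0.2  6.7] T [0.12 0.25 0.06] open 11.6 q6 -0.54
x [-0.097  0.995 -0.001] y [0.99  0.097 0.099] z [ 0.099  0.009 -0.995]
cover in unit [-22.2   3.8  70.8] yaw 0.001 tilt 0.100 roll -0.001 F_unit [-4.6  0.2  6.7]
h4_top x0,y0 262 193 scale 5.3
h4_top_raw x0,y0 262 193 scale 5.3
t 9.63 pos [ 499.1 -135.5  256.3] F [-6.7  0.2  2. ] T [-0.04  0.89 -0.07] open 11.6 q6 -0.54
x [-0.098  0.995 -0.001] y [0.99  0.097 0.098] z [ 0.098  0.009 -0.995]
0.080 [0.018, 0.001, 0.001] [0.1, 3.2, 1.7]
0.060 [0.02, -0.0, -0.0] [-0.0, 3.7, 1.3]
0.040 [0.02, 0.0, -0.0] [0.0, 3.7, 1.3]
0.020 [0.02, 0.0, 0.0] [-0.0, 3.7, 1.3]
0.000 [0.02, 0.0, -0.0] [-0.0, 3.7, 1.3]
```

View pics/h4_top_raw.png

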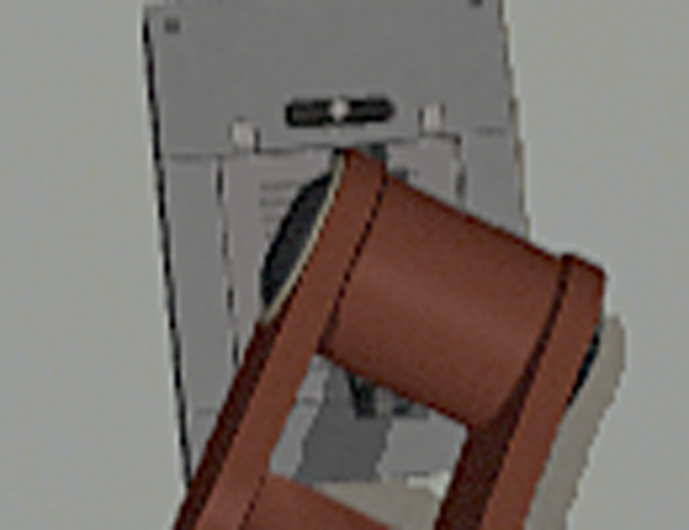

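The cover is centred and its rear edge has met the catch noses at tilt 0.10, as described. Now pressing through.

```bash
python3 -m crank '[[0.018,0,0,0,3.2,1.7,1],[0.025,0,0,0,4,2.5,1],[0.025,0,0,0,4,2.5,1]]'
python3 -c "
from cov import *
cur();pivot([.04,.02,0])"
```

```text
t: 9.88
tool_pos: [0.5116, -0.1352, 0.2545]
tool_rot: [2.096, 2.314, 0.027]
contact_force: [-8.4, 0.2, 1.8]
opening: 0.0118
t 9.88 pos [ 511.6 -135.2  254.5] F [-8.4  0.2  1.8] T [-0.1   1.    0.01] open 11.8 q6 -0.50
x [-0.098  0.995 -0.003] y [0.995 0.099 0.026] z [ 0.026 -0.    -1.   ]
cover in unit [-22.9   2.5  68.3] yaw 0.002 tilt 0.026 roll -0.003 F_unit [-8.3  1.   1.8]
t 9.88 pos [ 511.6 -135.2  254.5] F [-8.4  0.2  1.8] T [-0.1   1.    0.01] open 11.8 q6 -0.50
x [-0.098  0.995 -0.003] y [0.995 0.099 0.026] z [ 0.026 -0.    -1.   ]
0.040 [-0.014, 0.003, 0.002] [1.0, -1.6, 1.5]
0.020 [0.02, 0.0, 0.0] [-0.0, 3.7, 1.3]
0.000 [0.02, 0.0, -0.0] [-0.0, 3.7, 1.3]
```

```bash
python3 -m crank '[[0.01,0,0,0.5,0.5,2.5,1],[0.008,0,0,0,0.5,2.5,1]]'
python3 -c "
from cov import *
cur()"; python3 -m crank '[[0,0,0,0,0,2.5,1],[0,0,0,0,0,1.5,1]]'
python3 -c "
from cov import *
cur()"
```

```text
t: 10.05
tool_pos: [0.5141, -0.135, 0.2519]
tool_rot: [2.103, 2.32, 0.008]
contact_force: [-1.9, 1.8, 4.2]
opening: 0.012
t 10.05 pos [ 514.1 -135.   251.9] F [-1.9  1.8  4.2] T [ 0.32  0.23 -0.13] open 12.0 q6 -0.50
x [-0.098  0.995 -0.004] y [0.995 0.098 0.01 ] z [ 0.011 -0.003 -1.   ]
cover in unit [-23.3   2.1  65.6] yaw 0.001 tilt 0.010 roll -0.004 F_unit [-1.7  2.   4.2]
t: 10.22
tool_pos: [0.5147, -0.1352, 0.2502]
tool_rot: [2.104, 2.321, 0.007]
contact_force: [-7.3, 3.1, 16.6]
opening: 0.0116
t 10.22 pos [ 514.7 -135.2  250.2] F [-7.3  3.1 16.6] T [ 0.59  1.69 -0.06] open 11.6 q6 -0.50
x [-0.098  0.995 -0.004] y [0.995 0.098 0.009] z [ 0.01  -0.003 -1.   ]
cover in unit [-22.9   2.   63.9] yaw 0.001 tilt 0.009 roll -0.004 F_unit [-7.   3.8 16.6]
```

```bash
python3 - <<'E'
from ov import *
overlay("h5",half=(65,50))
E
```

```text
t 10.22 pos [ 514.7 -135.2  250.2] F [-7.3  3.1 16.6] T [ 0.59  1.69 -0.06] open 11.6 q6 -0.50
x [-0.098  0.995 -0.004] y [0.995 0.098 0.009] z [ 0.01  -0.003 -1.   ]
cover in unit [-22.9   2.   63.9] yaw 0.001 tilt 0.009 roll -0.004 F_unit [-7.   3.8 16.6]
h5_top x0,y0 262 193 scale 5.3
h5_top_raw x0,y0 262 193 scale 5.3
h5_side x0,y0 241 139 scale 5.3
h5_side_raw x0,y0 241 139 scale 5.3
```

View pics/h5_side_raw.png

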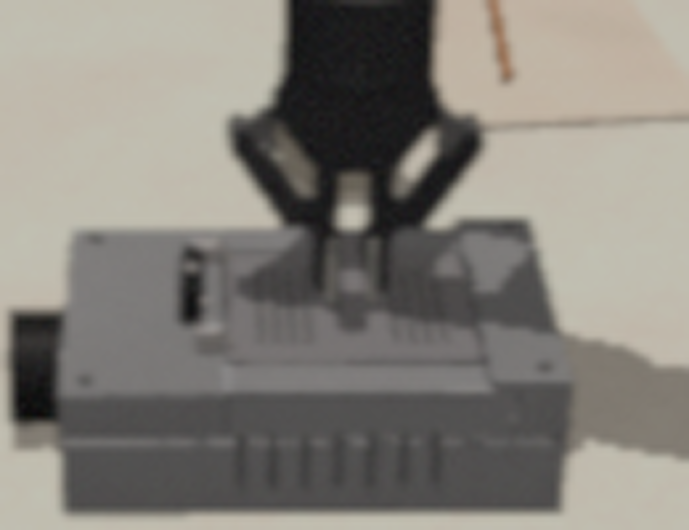

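View pics/h5_top_raw.png

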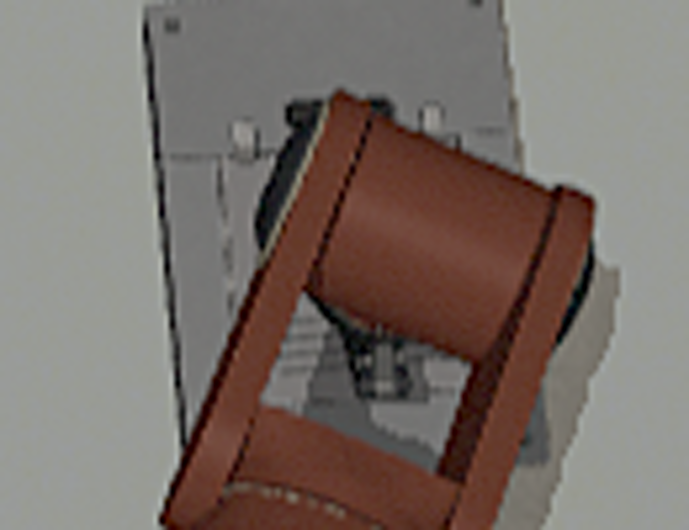

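The cover looks flat with its front under the rim. I release and lift to inspect it.

```bash
python3 -m crank '[[0,0,0,0,0,-1,0.2],[0,0,0,0,0,0,-0.3],[0,0,0,0,0,0,-0.3],[0,0,0,0,0,0,-0.3],[0,0,0,0,0,-12,-0.3],[0,0,0,0,0,-25,-0.3],[0,0,0,0,0,-30,-0.3],[0,0,0,0,0,-30,-0.3]]'
python3 - <<'E'
from ov import *
overlay("h6",half=(65,50))
E
```

```text
t: 10.98
tool_pos: [0.5102, -0.1338, 0.3421]
tool_rot: [-2.105, -2.322, 0.001]
contact_force: [0.2, -0.0, -0.4]
opening: 0.0556
t 10.98 pos [ 510.2 -133.8  342.1] F [ 0.2 -0.  -0.4] T [-0.04  0.04  0.01] open 55.6 q6 -0.50
x [-0.098  0.995  0.005] y [ 0.995  0.098 -0.005] z [-0.006  0.005 -1.   ]
cover in unit [-30.    5.5 155.8] yaw 0.001 tilt -0.005 roll 0.005 F_unit [ 0.2 -0.1 -0.4]
h6_top x0,y0 262 193 scale 5.3
h6_top_raw x0,y0 262 193 scale 5.3
h6_side x0,y0 241 139 scale 5.3
h6_side_raw x0,y0 241 139 scale 5.3
```

View pics/h6_side_raw.png

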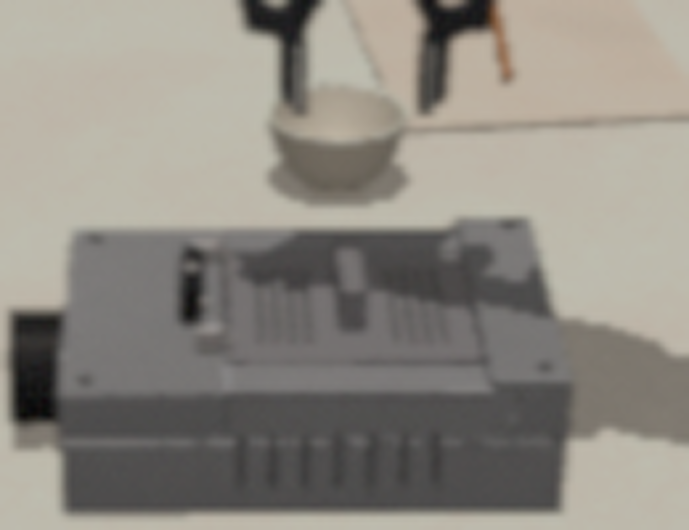

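Released: the side crop shows the cover lying flat, flush with the deck, rib at (350,290). To be sure of the snap I also press the rear edge with shut fingers.

```bash
cat >> cov.py <<'E'
def atunit(x,y,z,ang=0.,**k):
    p=U+R.from_euler('z',UY).apply(np.array([x,y,z])/1000); plan(p,UY+ang,**k)
E
python3 -c "
from cov import *
atunit(25,1,262)"; cd pics; python3 -c "
import cv2;a=cv2.imread('h6_top_raw.png');cv2.imwrite('h6z.png',a)"
```

```text
t 11.08 pos [ 512.2 -134.6  348.5] F [ 1.3 -0.5  0.9] T [-0.01 -0.01 -0.05] open 55.6 q6 -0.50
x [-0.098  0.995 -0.001] y [0.995 0.098 0.006] z [ 0.007 -0.001 -1.   ]
n 3 d world [ 52.1   2.5 -86.5] w tool [0.006 0.001 0.001]
[0.002, 0.0, 0.0, -0.8, 17.2, 28.9]
[0.002, 0.0, 0.0, -0.8, 17.2, 28.9]
[0.002, 0.0, 0.0, -0.8, 17.3, 28.9]
```

View pics/h6z.png

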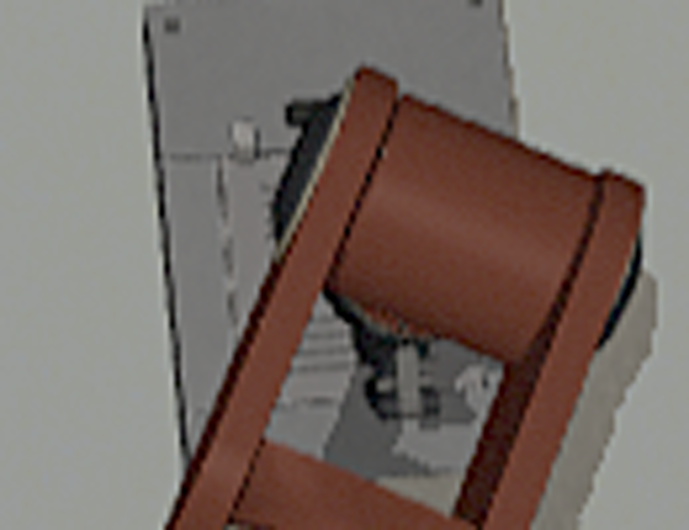

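```bash
python3 -m crank '[[0.002,0,0,0,20,3,1],[0.002,0,0,-1,20,12,1],[0.002,0,0,0,10,20,1],[0,0,0,0,0,20,1],[0,0,0,0,0,18,1],[0,0,0,0,0,6,1],[0,0,0,0,0,0,1]]'
python3 -c "
from cov import *
atunit(25,1,250)"
```

```text
t: 11.67
tool_pos: [0.5658, -0.131, 0.273]
tool_rot: [2.102, 2.319, 0.006]
contact_force: [-0.1, -0.2, -0.3]
opening: 0.0001
t 11.67 pos [ 565.8 -131.   273. ] F [-0.1 -0.2 -0.3] T [ 0.01 -0.06  0.01] open 0.1 q6 -0.45
x [-0.098  0.995 -0.006] y [0.995 0.098 0.011] z [ 0.011 -0.005 -1.   ]
n 1 d world [ -1.5  -1.  -23. ] w tool [0.011 0.006 0.001]
[0.011, 0.006, 0.001, -0.7, -1.8, 23.0]
```

```bash
python3 -m crank '[[0.01,0.006,0,0,-1.8,12,1],[0,0,0,0,0,8,1],[0,0,0,0,0,2,1]]'
python3 -c "
from cov import *
obs()"; python3 -m crank '[[0,0,0,0,0,3,1],[0,0,0,0,0,3,1]]'
python3 -c "
from cov import *
obs()"
```

```text
t: 11.92
tool_pos: [0.5642, -0.1315, 0.2513]
tool_rot: [2.108, 2.326, 0.001]
contact_force: [-0.6, -0.4, -0.8]
opening: -0.0001
t 11.92 pos [ 564.2 -131.5  251.3] F [-0.6 -0.4 -0.8] T [ 0.03 -0.04 -0.03] open -0.1 q6 -0.46
x [-0.098  0.995 -0.001] y [0.995 0.098 0.002] z [ 0.002 -0.001 -1.   ]
t: 12.08
tool_pos: [0.5643, -0.1317, 0.2455]
tool_rot: [2.108, 2.325, 0.002]
contact_force: [0.5, 0.1, 0.4]
opening: -0.0002
t 12.08 pos [ 564.3 -131.7  245.5] F [0.5 0.1 0.4] T [ 0.01  0.02 -0.03] open -0.2 q6 -0.46
x [-0.098  0.995 -0.001] y [0.995 0.098 0.003] z [ 0.003 -0.001 -1.   ]
```

```bash
python3 -m crank '[[0,0,0,0,0,2,1]]'; python3 -m crank '[[0,0,0,0,0,2,1]]'; python3 -m crank '[[0,0,0,0,0,2.5,1],[0,0,0,0,0,2.5,1]]'
```

```text
t: 12.17
tool_pos: [0.5646, -0.1318, 0.2454]
tool_rot: [2.109, 2.326, 0.001]
contact_force: [-9.4, 2.7, 18.5]
opening: -0.0
t: 12.25
tool_pos: [0.5648, -0.1318, 0.2454]
tool_rot: [2.109, 2.327, 0.0]
contact_force: [-7.4, 1.9, 11.4]
opening: -0.0003
t: 12.42
tool_pos: [0.5652, -0.1319, 0.2454]
tool_rot: [-2.109, -2.327, 0.002]
contact_force: [-7.8, 2.6, 12.5]
opening: 0.0001
```

The fingers stop hard at tip height 72.4 mm (the seated top) with 12–18 N and no give, so the cover is down and snapped. I clear the view to look at the catches and the turnbutton.

```bash
python3 -m crank '[[0,0,0,0,0,-10,1],[0,0,0,0,0,-30,1],[0,0,0,10,0,-35,0],[0,0,0,30,0,-25,0],[0,0,0,40,-5,0,0],[0,0,0,40,-5,0,0],[0,0,0,40,0,0,0],[0,0,0,20,0,0,0]]'
python3 - <<'E'
from h import *
from cov import *
obs()
for n in ("top","side"):
    p=shot(n); 
    for q in ("turnbutton_top","catch_l_tip","catch_r_tip","rear_edge"): print(n,q,[(np.round(d["centre"],4).tolist(),round(d["confidence"],2)) for d in spotter.mark_of(q,p)][:3])
    c=proj(p,place([*U,UY],[(35,0,80)]))[0]; print(c)
    crop(p,c,(40,35),10,"t1_"+n,gamma=.5)
E
```

```text
t: 13.08
tool_pos: [0.539, 0.0477, 0.3599]
tool_rot: [2.114, 2.307, 0.014]
contact_force: [-0.1, 0.8, -0.9]
opening: 0.0428
t 13.08 pos [539.   47.7 359.9] F [-0.1  0.8 -0.9] T [-0.05 -0.04  0.05] open 42.8 q6 -0.14
x [-0.087  0.996 -0.003] y [0.996 0.087 0.015] z [ 0.015 -0.002 -1.   ]
top turnbutton_top [([0.5988, -0.1252, 0.09], 0.46)]
top catch_l_tip [([0.5711, -0.0865, 0.0729], 0.45)]
top catch_r_tip [([0.5846, -0.1788, 0.0756], 0.47)]
top rear_edge [([0.5759, -0.1266, 0.0746], 0.67), ([0.402, 0.2601, 0.013], 0.61), ([0.7696, 0.2298, 0.0075], 0.6)]
[325.2058386  222.99580288]
t1_top x0,y0 285 187 scale 10
side turnbutton_top [([0.6003, -0.1265, 0.0964], 0.55)]
side catch_l_tip []
side catch_r_tip [([0.6096, 0.4765, 0.0069], 0.5)]
side rear_edge [([0.4055, 0.2643, 0.0053], 0.87), ([0.7685, 0.228, 0.0094], 0.73), ([0.5761, -0.1289, 0.0735], 0.62)]
[286.0442647  193.21718383]
t1_side x0,y0 246 158 scale 10
```

View pics/t1_top.png

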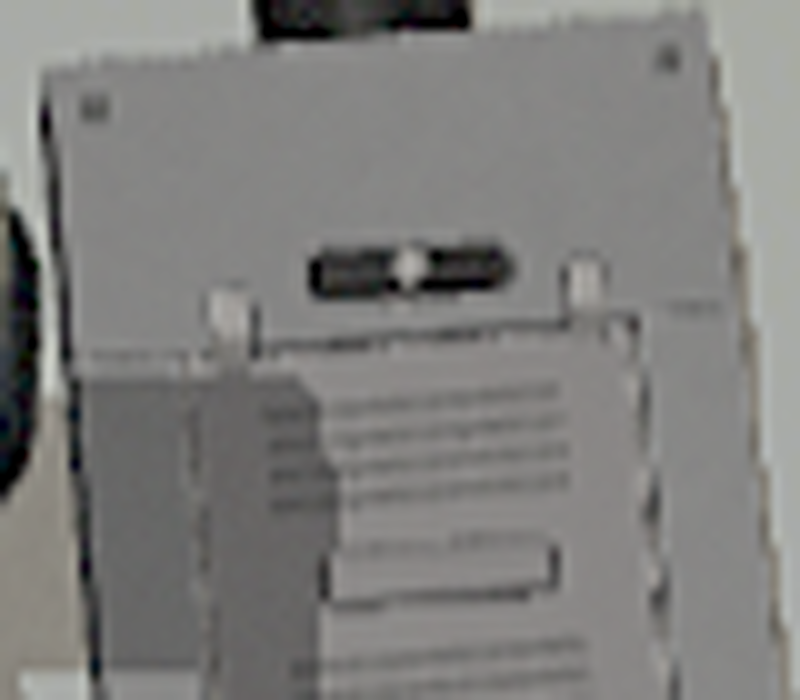

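View pics/t1_side.png

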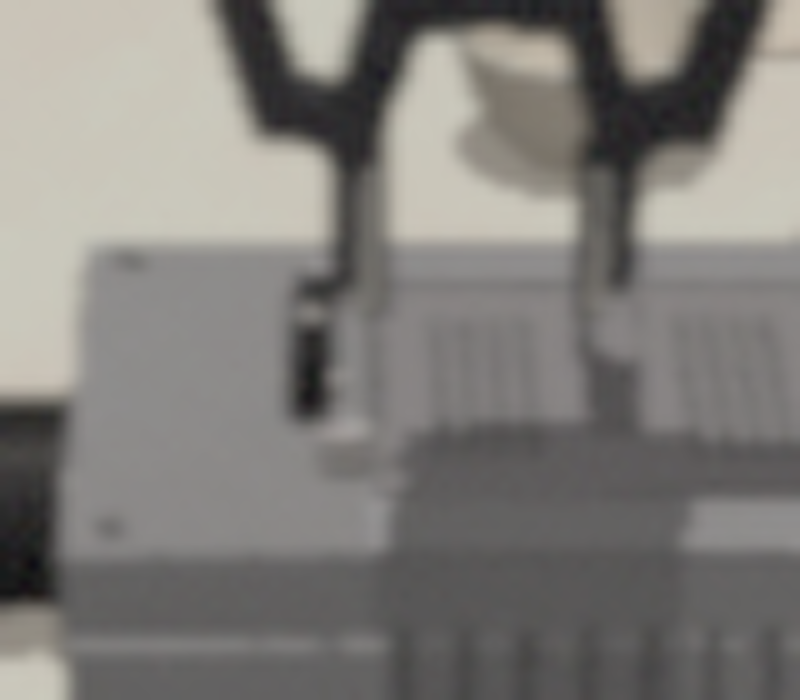

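```bash
cat >> cov.py <<'E'
def back(p,uv,z):
    Rc=R.from_rotvec(p["rvec"]).as_matrix(); c=-Rc.T@np.array(p["tvec"])
    d=Rc.T@np.linalg.solve(K(p),[*uv,1.]); return c+d*(z-c[2])/d[2]
E
python3 - <<'E'
from cov import *
p=shot("top")
f=lambda a:((a[0]+.5)/10-.5+285,(a[1]+.5)/10-.5+187)
a=back(p,f((411,266)),.094); print("pivot",a)
l,r=back(p,f((312,274)),.094),back(p,f((510,265)),.094); print("bar ang",np.arctan2(*(l-r)[[1,0]])-np.pi/2, "mid",(l+r)/2)
l,r=back(p,f((45,72)),.072),back(p,f((705,12)),.072);print("deck rear ang",np.arctan2(*(l-r)[[1,0]])-np.pi/2)
l,r=back(p,f((225,300)),.085),back(p,f((583,270)),.085);print("catches",np.arctan2(*(l-r)[[1,0]])-np.pi/2,(l+r)/2)
print(place([*U,UY],[(59.5,0,94)]))
s=shot("side"); g=lambda a:((a[0]+.5)/10-.5+246,(a[1]+.5)/10-.5+158)
print(back(s,g((312,312)),.094), proj(s,place([*U,UY],[(59.5,0,94)])),g((312,312)))
E
```

```text
pivot [ 0.59912611 -0.13196243  0.094     ]
bar ang 0.051518907973638894 mid [ 0.59819412 -0.1319702   0.094     ]
deck rear ang 0.0983461279541562
catches 0.08972683184922214 [ 0.59509686 -0.1310822   0.085     ]
[[ 0.5987203  -0.12973755  0.094     ]]
[ 0.59936622 -0.12926966  0.094     ] [[277.00397768 188.6803533 ]] (276.75, 188.75)
```

Both catch noses (230,320 and 583,275 in the top crop) now overlap the cover's rear edge, which lies flush. The turnbutton sits at (411,266) in that crop, about -0.045 rad. Next I go over it.

```bash
python3 -c "
from cov import *
plan([.599,-.1305,.300],.052)"
```

```text
t 13.68 pos [539.7  43.9 357.8] F [-0.1  0.   0.2] T [-0.   -0.01  0.01] open 42.6 q6 -0.14
x [-0.084  0.996 -0.004] y [0.996 0.084 0.011] z [ 0.011 -0.003 -1.   ]
n 6 d world [  59.3 -174.4  -57.8] w tool [0.011 0.004 0.032]
[0.002, 0.001, 0.005, -29.8, 7.3, 9.8]
[0.002, 0.001, 0.005, -29.7, 7.5, 9.8]
[0.002, 0.001, 0.005, -29.7, 7.7, 9.8]
[0.002, 0.001, 0.005, -29.7, 7.8, 9.7]
[0.002, 0.001, 0.005, -29.6, 8.0, 9.7]
[0.002, 0.001, 0.005, -29.6, 8.2, 9.7]
```

```bash
python3 -m crank '[[0.002,0.001,0.005,-29,7,5,0],[0.002,0.001,0.005,-30,8,10,0],[0.002,0.001,0.005,-30,8,10,0],[0.002,0.001,0.005,-30,8,10,0],[0.002,0.001,0.005,-27,8,8,0],[0,0,0.005,-18,5,5,0],[0,0,0,0,0,0,0],[0,0,0,0,0,0,0]]'
python3 -c "
from cov import *
plan([.599,-.1305,.275],.052)"
```

```text
t: 14.35
tool_pos: [0.5983, -0.1258, 0.3085]
tool_rot: [2.164, 2.278, 0.007]
contact_force: [0.1, 0.4, 1.5]
opening: 0.0425
t 14.35 pos [ 598.3 -125.8  308.5] F [0.1 0.4 1.5] T [ 0.03 -0.   -0.02] open 42.5 q6 -0.38
x [-0.051  0.999  0.003] y [0.999 0.051 0.003] z [ 0.003  0.003 -1.   ]
n 1 d world [  0.7  -4.7 -33.5] w tool [ 0.003 -0.003 -0.001]
[0.003, -0.003, -0.001, -4.8, 0.4, 33.5]
```

```bash
python3 -m crank '[[0.003,-0.003,0,-4.8,0.4,16,0],[0,0,0,0,0,14,0],[0,0,0,0,0,0,0]]'
python3 - <<'E'
from cov import *
plan([.599,-.1305,.252],.052)
p=shot("side"); c=proj(p,[.599,-.1305,.11])[0]; crop(p,c,(40,30),10,"t2_side",gamma=.5)
E
```

```text
t: 14.6
tool_pos: [0.5988, -0.1299, 0.2768]
tool_rot: [2.162, 2.278, 0.001]
contact_force: [-1.2, 1.1, -0.4]
opening: 0.0428
t 14.60 pos [ 598.8 -129.9  276.8] F [-1.2  1.1 -0.4] T [-0.01  0.03  0.  ] open 42.8 q6 -0.39
x [-0.052  0.999 -0.001] y [0.999 0.052 0.001] z [ 0.001 -0.001 -1.   ]
n 1 d world [  0.2  -0.6 -24.8] w tool [0.001 0.001 0.   ]
[0.001, 0.001, 0.0, -0.6, 0.1, 24.8]
t2_side x0,y0 236 153 scale 10
```

View pics/t2_side.png

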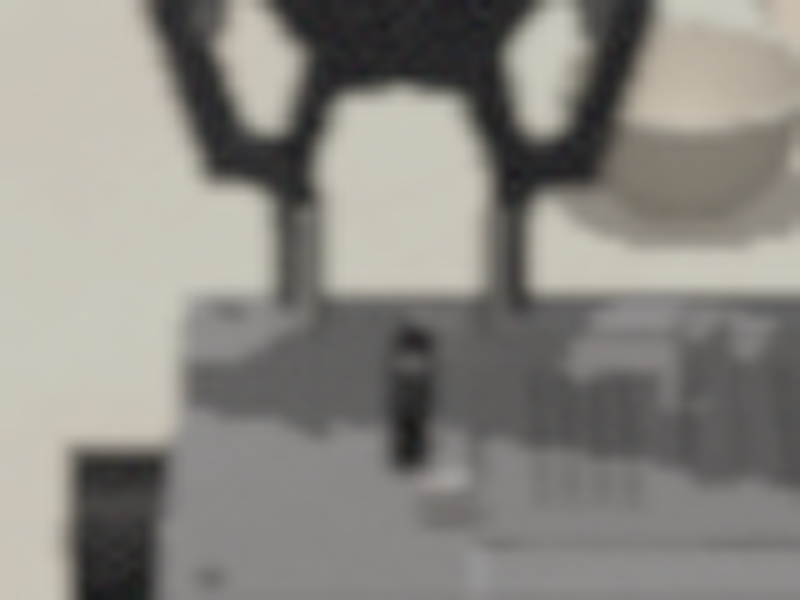

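The fingers straddle the bar evenly in x, with the bar at (412,400) between the fingers at (300) and (510). Going down and closing.

```bash
python3 -m crank '[[0.001,0.001,0,-0.6,0.1,14,0],[0,0,0,0,0,9,0],[0,0,0,0,0,0,0],[0,0,0,0,0,0,1],[0,0,0,0,0,0,1],[0,0,0,0,0,0,1],[0,0,0,0,0,0,1]]' 40
python3 - <<'E'
from cov import *
plan([.599,-.1305,.252],.097-1.571,n=16)
E
```

```text
t: 15.23
tool_pos: [0.5978, -0.1277, 0.252]
tool_rot: [-2.154, -2.28, 0.006]
contact_force: [4.0, -0.5, -5.4]
opening: 0.0109
t 15.23 pos [ 597.8 -127.7  252. ] F [ 4.  -0.5 -5.4] T [ 0.01 -0.83 -0.01] open 10.9 q6 -0.39
x [-0.057  0.998  0.001] y [ 0.998  0.057 -0.006] z [-0.006  0.001 -1.   ]
n 16 d world [ 1.2 -2.8  0. ] w tool [-0.005  0.004  1.531]
[-0.0, 0.0, 0.096, -0.2, 0.1, -0.0]
[-0.0, 0.0, 0.096, -0.2, 0.1, -0.0]
[-0.0, 0.0, 0.096, -0.2, 0.1, -0.0]
[-0.0, 0.0, 0.096, -0.2, 0.1, -0.0]
[-0.0, 0.0, 0.096, -0.1, 0.1, -0.0]
[-0.0, 0.0, 0.096, -0.1, 0.1, -0.0]
[-0.0, 0.0, 0.096, -0.1, 0.2, -0.0]
[-0.0, 0.0, 0.096, -0.1, 0.2, -0.0]
[-0.0, 0.0, 0.096, -0.1, 0.2, -0.0]
[-0.0, 0.0, 0.096, -0.1, 0.2, -0.0]
[-0.0, 0.0, 0.096, -0.0, 0.2, -0.0]
[-0.0, 0.0, 0.096, -0.0, 0.2, -0.0]
[-0.0, 0.0, 0.096, -0.0, 0.2, -0.0]
[-0.0, 0.0, 0.096, 0.0, 0.2, -0.0]
[-0.0, 0.0, 0.096, 0.0, 0.2, -0.0]
[-0.0, 0.0, 0.096, 0.0, 0.2, -0.0]
```

```bash
python3 -m crank '[[0,0,0.06,-0.5,0.3,0,1],[0,0,0.09,-0.5,0.2,0,1],[0,0,0.09,-0.3,0.1,0,1],[0,0,0.09,-0.3,0.1,0,1],[0,0,0.09,0,0.1,0,1]]'
python3 - <<'E'
from cov import *
plan([.599,-.1305,.252],.097-1.571,n=12)
E
```

```text
t: 15.65
tool_pos: [0.5983, -0.1283, 0.252]
tool_rot: [-2.597, -1.758, 0.004]
contact_force: [-1.4, -1.4, -2.0]
opening: 0.0106
t 15.65 pos [ 598.3 -128.3  252. ] F [-1.4 -1.4 -2. ] T [-0.16 -0.03  0.06] open 10.6 q6 0.05
x [0.372 0.928 0.001] y [ 0.928 -0.372 -0.006] z [-0.005  0.003 -1.   ]
n 12 d world [ 0.7 -2.2  0. ] w tool [-0.006  0.002  1.093]
[-0.001, 0.0, 0.091, -0.1, 0.1, -0.0]
[-0.001, 0.0, 0.091, -0.1, 0.1, -0.0]
[-0.001, 0.0, 0.091, -0.1, 0.1, -0.0]
[-0.001, 0.0, 0.091, -0.1, 0.2, -0.0]
[-0.001, 0.0, 0.091, -0.1, 0.2, -0.0]
[-0.001, 0.0, 0.091, -0.1, 0.2, -0.0]
[-0.001, 0.0, 0.091, -0.1, 0.2, -0.0]
[-0.001, 0.0, 0.091, -0.0, 0.2, -0.0]
[-0.001, 0.0, 0.091, -0.0, 0.2, -0.0]
[-0.001, 0.0, 0.091, -0.0, 0.2, -0.0]
[-0.001, 0.0, 0.091, 0.0, 0.2, -0.0]
[-0.001, 0.0, 0.091, 0.0, 0.2, -0.0]
```

```bash
python3 -m crank '[[0,0,0.09,0,0.1,0,1],[0,0,0.09,0,0.1,0,1],[0,0,0.09,0,0.1,0,1],[0,0,0.09,0,0.1,0,1],[0,0,0.09,0,0.1,0,1],[0,0,0.09,0,0.1,0,1],[0,0,0.09,0,0.1,0,1],[0,0,0.09,0,0,0,1]]'
python3 - <<'E'
from cov import *
plan([.599,-.1305,.252],.097-1.571)
E
```

```text
t: 16.32
tool_pos: [0.5986, -0.1287, 0.252]
tool_rot: [-3.065, -0.676, 0.005]
contact_force: [-0.4, -0.3, -2.9]
opening: 0.011
t 16.32 pos [ 598.6 -128.7  252. ] F [-0.4 -0.3 -2.9] T [-0.14 -0.   -0.01] open 11.0 q6 0.80
x [ 0.907  0.421 -0.002] y [ 0.421 -0.907 -0.003] z [-0.003  0.002 -1.   ]
n 3 d world [ 0.4 -1.8 -0. ] w tool [-0.003  0.003  0.337]
[-0.001, 0.001, 0.112, -0.1, 0.6, 0.0]
[-0.001, 0.001, 0.112, -0.1, 0.6, 0.0]
[-0.001, 0.001, 0.112, 0.0, 0.6, 0.0]
```

```bash
python3 -m crank '[[0,0,0.1,0,0,0,1],[0,0,0.1,0,0,0,1],[0,0,0.09,0,0,0,1],[0,0,0.04,0,0,0,1],[0,0,0,0,0,0,1]]'
python3 - <<'E'
from cov import *
plan([.599,-.1305,.252],.097-1.571)
E
```

```text
t: 16.73
tool_pos: [0.5985, -0.1289, 0.252]
tool_rot: [-3.138, -0.133, 0.003]
contact_force: [-0.0, -1.5, -2.3]
opening: 0.0112
t 16.73 pos [ 598.5 -128.9  252. ] F [-0.  -1.5 -2.3] T [-0.01  0.   -0.05] open 11.2 q6 1.15
x [ 0.996  0.085 -0.002] y [ 0.085 -0.996 -0.001] z [-0.002  0.001 -1.   ]
n 1 d world [ 0.5 -1.6  0. ] w tool [-0.001  0.002 -0.012]
[-0.001, 0.002, -0.012, 0.4, 1.7, -0.0]
```

```bash
python3 -m crank '[[0,0,0,0,0,0,0.4],[0,0,0,0,0,0,0.4],[0,0,0,0,0,0,0.4],[0,0,0,0,0,-10,0.4],[0,0,0,0,0,-30,0.4],[0,0,0,0,0,-35,0.4],[0,0,0,-10,-15,-30,0.4],[0,0,0,-20,-30,0,0.4]]'
python3 -m crank '[[0,0,0,-10,-38,0,0.4],[0,0,0,-10,-38,0,0.4],[0,0,0,-10,-38,0,0.4],[0,0,0,0,-38,0,0.4],[0,0,0,0,-20,0,0.4],[0,0,0,0,0,0,0.4]]'
python3 - <<'E'
from h import *
from cov import *
obs()
for n in ("top","side"):
    p=shot(n,"end_"+n); 
    c=proj(p,place([*U,UY],[(35,0,80)]))[0]
    crop(p,c,(40,35),10,"t3_"+n,gamma=.5)
E
```

```text
t: 17.4
tool_pos: [0.5663, -0.0893, 0.3644]
tool_rot: [-3.139, -0.134, 0.0]
contact_force: [0.8, 0.2, 2.1]
opening: 0.0256
t: 17.9
tool_pos: [0.5175, 0.0877, 0.3781]
tool_rot: [3.138, 0.135, 0.031]
contact_force: [-1.0, 0.1, -0.4]
opening: 0.0255
t 17.90 pos [517.5  87.7 378.1] F [-1.   0.1 -0.4] T [-0.05  0.05 -0.01] open 25.5 q6 1.51
x [0.996 0.086 0.02 ] y [ 0.086 -0.996  0.001] z [ 0.02  0.   -1.  ]
t3_top x0,y0 285 187 scale 10
t3_side x0,y0 246 158 scale 10
```

View pics/t3_top.png

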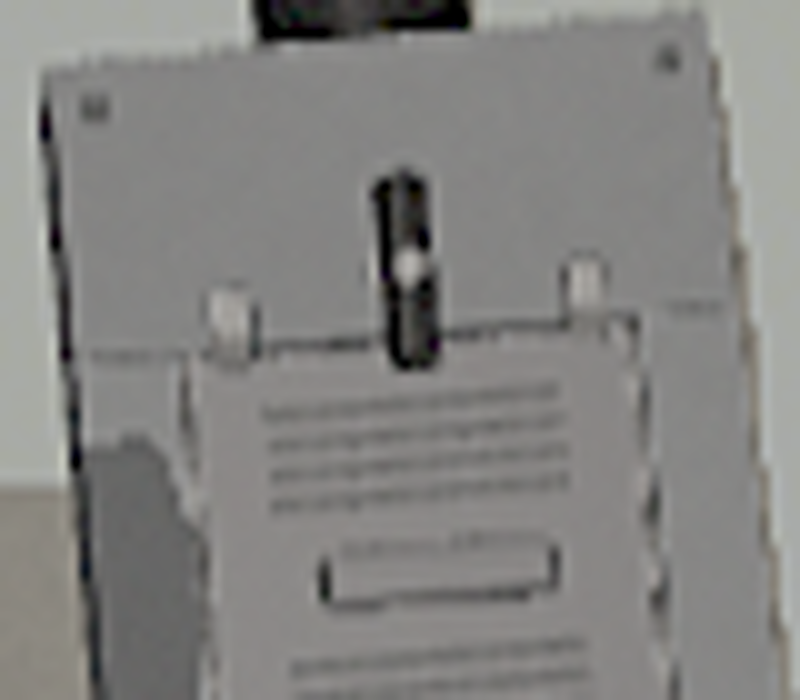

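View pics/t3_side.png

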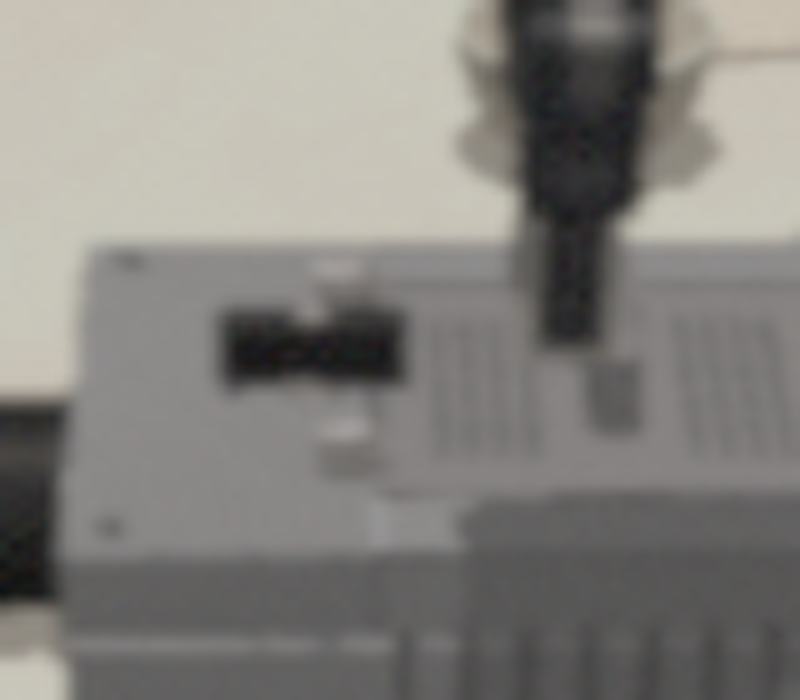

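View pics/end_top.png

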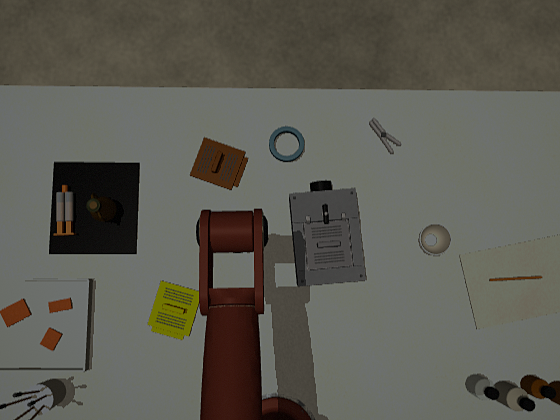

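The top crop shows the bar square across the rear edge, from (402,175) to (414,365) with its pivot at (411,266). Both catch noses are over the edge, the vase, tape and bowl are unmoved, and the gripper is clear. Handing in.

```bash
python3 -c "
from station import ctrl
print(ctrl.finish_job(), ctrl.get_obs()['t'])"
```

```text
the job is handed in; nothing more can be done
the job is handed in; nothing more can be done
```

The cover is back on the fume-filter unit and secured, and the job was handed in at about 18 s of the 59 s allowed.

**What I did:** I took the grey cover by its rib, leaving the brown and yellow look-alikes alone. I hooked its tongue under the front rim at about 0.35 rad tilt, going forward until it met the rim. Then I pivoted it down past the two catches and released it. I pressed the rear edge with shut fingers, then gripped the turnbutton and turned it about -1.57 rad across the rear edge. After that I let go and moved clear.

**Last checks:**
- **Cover:** The fingers stopped hard at 72.4 mm, the seated height, with 12–18 N and no give. The pictures show the cover flush with both catch noses over its rear edge.
- **Turnbutton:** The bar lies square across the edge. The wrist angle put it about 0.01 rad past square, and the picture about 0.02 rad off. These small readings do not agree exactly.
- **Bystanders:** The vase, tape roll and bowl stand where they were in the last top picture.
- **Disagreements:** My camera-based model was about 4 mm off in y and 1.8 mm in x against the held cover. I corrected both, using the top-camera gaps for y and the felt contact for x. The model may therefore be less exact than it looks.

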